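Take the bayonet cover off the tower signal lamp and clamp it in the work cradle

TASK

Take the cover off the leaning signal lamp for cleaning: it is a bayonet fit, so press it in against its spring, give it a quarter turn anticlockwise and lift it away. Set it down upright in the nest of the work cradle, not dropping it in, then swing the cradle's hold-down arm down until its pad bears on the cover; the arm may stand anywhere to begin with, so clear it out of the way first if need be. Leave the other things on the shelf where they are.

Things in the scene. Friction and masses are not known exactly. Their poses are not given: they have to be found in the camera images.
- lamp_mouth (a point): Centre of the flat upper end of the fixed signal lamp's grey barrel (80 mm across, 115 mm long, in a dark yoke 112 mm wide on a round foot of 136 mm). Its z axis is the barrel's and bayonet's axis, pointing out, leaning 30 degrees from vertical roughly towards the robot. A neck 34 mm across and 25 mm long stands on it, with two outward lugs at its top along +x and -x.
- cover_grip (a point): Centre of the grip bar of the loose dark steel bayonet cover (0.29 to 0.47 kg), on the cover's axis. The bar is 56 mm long (x), 16 mm wide (y) and 28 mm tall (z, the cover's axis, pointing away from its open end), on a disc 72 mm across: this point is 14 mm above the disc and 14 mm below the bar's top. The whole cover is 56 mm tall.
- cover_rim (a point): Centre of the cover's open lower rim (72 mm across), 42 mm below cover_grip along the cover's axis; same axes. At first it is 15 mm above lamp_mouth. To free it: press 7.5 to 10 mm along the axis towards the lamp, turn 80 to 90 degrees anticlockwise seen from above the bar (positive about z; 70 to 110 will do), pull 30 mm or more straight out along the axis.
- cover: The same cover; origin and axes as cover_rim. On the lamp two tabs inside its rim sit in notches under the lamp's lugs: pulling, or turning without pressing, is blocked, and so is turning clockwise.
- lens (a joint): Travel of the round glass lens on springs under the cover, m: 0 when out, grows to its stop at 0.011 as the cover is pressed in; takes about 6 N less the cover's weight to start and 15 N at the stop.
- cradle_seat (a point): Centre of the floor of the fixed cradle's nest, 12 mm above the shelf, z up. Aluminium plate from x = -70 to +110 and y = -55 to +55 mm of this point; four black lips 50 mm long, 12 mm tall leave 81 mm between opposite ones for the 72 mm cover, whose turn in the nest does not matter. Two uprights at x = 70 to 100 mm, 98 mm above the shelf, carry the hold-down arm.
- clamp_hinge (a point): Middle of the hold-down arm's hinge, at x = +85, z = +73 mm from cradle_seat; the hinge axis is the cradle's y. When level the arm points to the cradle's -x, over the nest.
- clamp_knob (a point): Centre of the wooden roller handle at the arm's free end, 150 mm from the hinge: 28 mm across, 40 mm long along the hinge axis; it can be pinched by its ends and led round the arc. The arm is a steel bar 16 mm wide, 12 mm thick, with a round rubber pad (26 mm across) 85 mm from the hinge reaching 17 mm below the bar's middle line.
- clamp (a joint): Angle of the hold-down arm, rad: 0 fully down on the empty cradle (10 degrees below level), 0.18 level, its pad then resting on a cover seated in the nest, 1.75 upright, 2.1 the open stop. It is stiff (0.25 N m) and stays where it is left, anywhere from 0 to 2.05 at first. From about 1.7 it is clear of the nest.
- torch: Olive steel torch standing on its head, 155 mm tall, 60 mm across at the foot; origin at its foot. Leave alone.
- counter: Grey plastic tally counter, 55 x 60 x 46 mm; origin under its centre. Leave alone.
- binoculars: Black rubber-armoured binoculars lying flat, 137 x 130 x 62 mm; origin under the centre. Leave alone.
- ashtray: White enamel ashtray, 124 mm across, 32 mm tall; origin under its centre. Leave alone.
- whistle: Brass signal whistle, 70 x 20 x 26 mm; origin under its middle. Leave alone.
- mug: White mug, 80 mm across, 90 mm tall, handle at its +y; origin under its centre. Leave alone.
- stripholder: Grey plastic flight strip holder lying flat, 190 x 28 x 13 mm; origin under its centre. Leave alone.
Not all that is in view belongs to the job. Leave any blue, pink or turquoise look-alike of the part that bears cradle_seat alone.

How it is judged:
On the way, in this order (a step that is already met when the one before it is completed fails the run):
1. the cover is pressed in against its spring (value of joint lens above 0.005 m), for 0.05 s.
2. the cover is off the lamp, lifted clear of its lugs (z of cover_rim in the frame of lamp_mouth above 0.04 m), for 0.1 s.
3. the cover is set down in the cradle's nest, still held, with the hold-down arm open (distance between cover_rim and cradle_seat below 0.009 m and contact force between the fingers and cover above 0.3 N and value of joint clamp above 0.8 rad), for 0.05 s.
At the end, for the whole second after the job is handed in: The cover stands in the cradle's nest, its rim within 8 mm of the seat's centre and upright within 4.5 degrees, at rest, with the hold-down arm down on it (clamp angle between 0.10 and 0.23 rad) and its pad pressing on it with more than 0.3 N (distance between cover_rim and cradle_seat below 0.008 m and angle between cover_rim's own z axis and vertical below 0.08 rad and value of joint clamp between 0.1 and 0.23 rad and contact force between clamp and cover above 0.3 N and linear speed of cover below 0.02 m/s); the robot touches nothing.
It fails at once if one of the other things on the shelf (torch, counter, binoculars, ashtray, whistle, mug, strip holder) is moved more than 30 mm (distance of any of torch, counter, binoculars, ashtray, whistle, mug, stripholder from where it was at the start of the episode above 0.03 m).
It also fails if it takes over 72 s, if anything falls off the work surface, if the arm or the gripper's body presses on something with over 40 N, if the wrist force passes 120 N, or if a joint passes its speed limit or range.

ROBOT

A 6-joint arm with a two-finger parallel gripper is mounted at the origin on the work surface. World frame = base frame: x ahead of the robot, y to its left, z up, the work surface at z = 0. Lengths are in m, angles in rad, forces in N, time in s.
With the tool pointing down it reaches from about 0.3 to 0.775 m from the base axis. Payload 14.6 kg.
Tool frame: the origin (TCP) lies at the very end of the fingers, on their centre line; the grasp point (between the pads) lies ctrl.grasp_offset behind it (ctrl.grasp_offset is the distance from the TCP to the grasp point, in m); z points along the fingers, y is the direction in which the jaws open and shut (so a half turn about z gives the same grasp; the last joint's range is limited). The gripper opens to 94 mm and grips with 3 to 60 N. Pads are 16 mm wide; open, the fingers measure 119 mm over their backs; the gripper's body (75 mm by 177 mm) begins 78 mm behind the grasp point.
Start: joints at [1.279, 0.3, 1.521, -0, 1.321, -0.067], TCP at [0.123, 0.536, 0.205] pointing down, gripper open.
Joint ranges: [-3.03, 3.03], [-0.79, 2.21], [0.23, 2.52], [-1.04, 4.18], [0, 3.07], [-2.55, 2.55]. Speed limits (rad/s): [2.22, 2.22, 2.57, 3.14, 3.14, 3.14].

INTERFACE

Orientations are given as [roll, pitch, yaw] about the fixed x, y, z axes, in that order (R = Rz(yaw) Ry(pitch) Rx(roll)).
In Python, from station import ctrl gives the robot as it stands. The module is installed in compiled form; this text tells all that it offers.
- The arm moves only by the tool carry_out, never from a script. Its argument "deltas" is a list of rows, each an object of numbers: "x", "y", "z": the shift along the tool's x, y, z in units of 0.02 m (1.0 is 0.02 m); "wx", "wy", "wz": the turn, a rotation vector about the tool's x, y, z in units of 0.08 rad (1.0 is 0.08 rad); "jaw": the opening in per cent of the stroke, from 0 (shut) to 100 (fully open). A call has 1 to 12 rows; each row shifts and turns the commanded pose from where the row before left it, along the tool's axes as they then stand; what a row does not reach is not made up. A row lasts 1/12 s, in which the tool goes at most 41.7 mm and 7.16 degrees, less where a joint would pass 70% of its speed; a pose out of reach is approached as far as the arm can. A call with a number of a shift or a turn outside -1 to 1 is refused whole. A call with a gripper value outside its range is refused whole. The fingers move at their own pace and stop on an object; "squeeze" is the grip in N (left out, the last holds). Time passes only in rows, so rows that do not move let the fingers close. It gives the time, the measured TCP pose, the force and the opening at its end, in the units of the state.
- ctrl.get_obs(): the state, without advancing time (a new reading comes with each control period).
- ctrl.camera(name): name is "scene" or "top"; returns the picture (384x512x3 uint8, blue, green, red); there is no depth.
- ctrl.camera_params(name): a dict with "mtx" (3x3 intrinsics, pixels), "dist" ([k1, k2, p1, p2, k3] as OpenCV has them; the pictures are not rectified), "origin" and "attitude" of the camera in the world. Camera axes: x right, y down, z forward; pixel columns grow to the right and rows downward; lengths in m; the calibration is good to about 2 mm. A picture is of the moment at which its call begins. camera_params takes no time and is no camera call.
- ctrl.hand_in(): hands the job in, once; it reports no verdict.
Trained networks look in the newest picture that a camera, given by its name, has taken for a name from the list of things; names that differ only in an ending like _2 or _b are one class to them, and where a whole thing is asked for, a point or a joint stands for the part that bears it (a point fixed in the world has none). Each returns a list of dicts, best first, with "conf" (0 to 1); they miss things now and then, are a little off and sometimes report something else, mostly with a low value. They report only what shows in the picture. A call takes as long as a camera call. They do not tell look-alikes from the thing itself.
- ctrl.boxes_of(camera, label): "rect" ([left, top, right, bottom] in pixels, round what is visible of it).
- ctrl.mark_of(camera, label): "position" ([row, column] in pixels: a listed point, or the origin of a listed thing).
The state is a dict: "time_s": time; "qpos": joint angles; "joint_vel": joint speeds; "tau": joint torques, N m; "ee_pos": TCP position; "eef_rot": TCP orientation; "force": force on the tool from outside, world axes, zero at the start; "moment": the same for the moment, N m; "grip_width": finger opening in m.
Only numpy, scipy, OpenCV 4.12 (cv2) and the standard library are available. Lean on these libraries where they do the work, as an engineer would, in place of code of your own. Each camera call takes 0.05 s, during which the arm holds its last target.

## Working session

There is one attempt and no reset: what is moved stays moved. The work goes in short steps, Python scripts to look and compute and a tool call to move; the robot and the scene stay as the last step left them, time stands still between calls to the robot, and variables do not carry over. Pictures are saved under pics/ and viewed, and the job is handed in when it is done.

Besides the shell and the picture viewer there is one more tool, called after "Call:" as a command line: name --argument value ..., lists and objects as JSON in quotes. carry_out: Moves the arm, as the interface text tells. Its arguments: {"type":"object","properties":{"deltas":{"type":"array"},"squeeze":{"type":"number"}},"required":["deltas"]}

```bash
mkdir -p pics
python3 - <<'E'
from station import ctrl
import cv2,numpy as np
for c in ("scene","top"):
    im=ctrl.camera(c); cv2.imwrite(f"pics/{c}0.png",im)
    p=ctrl.camera_params(c); print(c,{k:np.round(v,4).tolist() for k,v in p.items()})
    for l in ["lamp_mouth","cover_grip","cover_rim","cradle_seat","clamp_hinge","clamp_knob"]:
        r=ctrl.mark_of(c,l); print(l,[(np.round(d['position'],1).tolist(),round(d['conf'],2)) for d in r[:4]])
print(ctrl.get_obs(), ctrl.grasp_offset)
E
```

```text
scene {'mtx': [[380.7148, 0.0, 255.2335], [0.0, 380.7148, 191.6015], [0.0, 0.0, 1.0]], 'dist': [0.0093, 0.0, 0.0, 0.0, 0.0], 'origin': [0.9263, 0.5533, 1.1603], 'attitude': [-2.5759, 0.0064, 2.4292]}
lamp_mouth [([138.8, 201.3], 0.79)]
cover_grip [([131.5, 212.0], 0.85), ([298.2, 237.9], 0.31)]
cover_rim [([139.2, 203.0], 0.86)]
cradle_seat [([236.0, 283.2], 0.96), ([207.9, 353.9], 0.66), ([141.6, 260.0], 0.58)]
clamp_hinge [([239.0, 264.5], 0.92), ([208.5, 341.8], 0.92), ([284.3, 387.3], 0.77), ([137.4, 237.3], 0.59)]
clamp_knob [([252.1, 411.0], 0.95), ([211.2, 302.6], 0.78), ([194.0, 373.9], 0.71), ([127.2, 271.1], 0.53)]
top {'mtx': [[388.0206, 0.0, 257.0851], [0.0, 388.0206, 188.4252], [0.0, 0.0, 1.0]], 'dist': [0.0039, 0.0, 0.0, 0.0, 0.0], 'origin': [0.4327, 0.0421, 1.3257], 'attitude': [-3.0623, -0.0041, -1.5761]}
lamp_mouth [([187.8, 337.0], 0.59), ([134.4, 319.4], 0.47)]
cover_grip [([195.6, 332.9], 0.65), ([203.6, 207.9], 0.37)]
cover_rim [([194.4, 333.7], 0.64), ([120.3, 258.6], 0.38)]
cradle_seat [([202.0, 208.8], 0.94), ([261.9, 318.4], 0.93), ([253.9, 114.7], 0.9), ([27
[... 191 characters left out ...]
8.2, 204.5], 0.63), ([271.5, 109.3], 0.59)]
{'time_s': 0.7, 'qpos': array([ 1.27940065e+00,  2.99919838e-01,  1.52101144e+00,  2.17421799e-06,
        1.32069649e+00, -6.66090592e-02]), 'joint_vel': array([ 0.00018867,  0.00032834, -0.0004851 ,  0.0019116 ,  0.00157167,
        0.00075459]), 'tau': array([-2.32178150e-03, -5.31592405e+01, -3.52855253e+01,  7.06964568e-02,
        2.16446933e-02, -1.56068592e-05]), 'ee_pos': array([0.12259725, 0.53614793, 0.20542985]), 'eef_rot': array([-3.14155776e+00, -4.43883156e-06,  2.91680550e+00]), 'force': array([-0.32418003, -1.04591476,  0.22727489]), 'moment': array([-0.00994174, -0.01156822,  0.04801845]), 'grip_width': 0.09395805487162485} 0.0188
```

View pics/scene0.png

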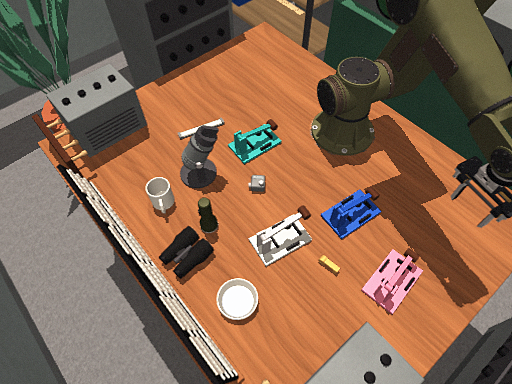

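View pics/top0.png

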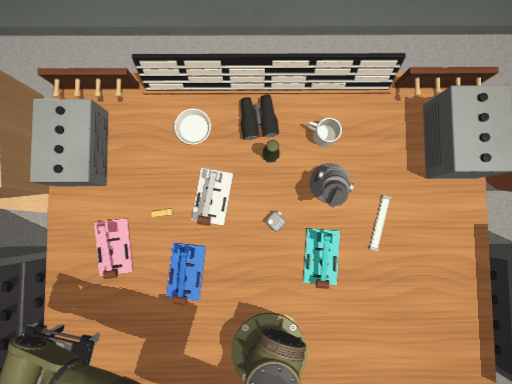

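The aluminium cradle is at scene (281,238) / top (212,197). The look-alikes are turquoise at scene (255,141), blue at (350,213) and pink at (392,281). The lamp is at scene (202,150) / top (330,188). Next I'll take close crops of these.

```bash
cat > h.py <<'E'
import numpy as np,cv2
from scipy.spatial.transform import Rotation as R
from station import ctrl
P={c:ctrl.camera_params(c) for c in("scene","top")}
def ext(c):
    p=P[c]; Rw=R.from_euler('xyz',p['attitude']).as_matrix(); return Rw,np.array(p['origin'])
def proj(c,X):
    Rw,o=ext(c); X=np.atleast_2d(X); rv=cv2.Rodrigues(Rw.T)[0]
    return cv2.projectPoints(X.astype(float),rv,-Rw.T@o,np.array(P[c]['mtx']),np.array(P[c]['dist']))[0].reshape(-1,2)  # col,row
def ray(c,uv):
    Rw,o=ext(c); n=cv2.undistortPoints(np.array([[uv]],float),np.array(P[c]['mtx']),np.array(P[c]['dist']))[0,0]
    d=Rw@np.array([n[0],n[1],1]); return o,d/np.linalg.norm(d)
def onz(c,uv,z):
    o,d=ray(c,uv); return o+d*(z-o[2])/d[2]
def tri(a,b):
    o1,d1=ray('scene',a);o2,d2=ray('top',b)
    A=np.stack([d1,-d2],1); s=np.linalg.lstsq(A,o2-o1,rcond=None)[0]
    p,q=o1+d1*s[0],o2+d2*s[1]; return (p+q)/2,np.linalg.norm(p-q)
def crop(c,im,cx,cy,w,h,k,name):
    x0=int(cx-w/2);y0=int(cy-h/2); cv2.imwrite(name,cv2.resize(im[max(y0,0):y0+h,max(x0,0):x0+w],None,fx=k,fy=k,interpolation=cv2.INTER_CUBIC))
E
python3 - <<'E'
from h import *
s=cv2.imread('pics/scene0.png');t=cv2.imread('pics/top0.png')
a=cv2.resize(s[195:275,235:325],(540,480),interpolation=cv2.INTER_CUBIC)
b=cv2.resize(t[160:230,180:245],(446,480),interpolation=cv2.INTER_CUBIC)
cv2.imwrite('pics/cr_cradle.png',cv2.resize(np.hstack([a,b]),None,fx=.8,fy=.8))
a=cv2.resize(s[110:190,170:240],(420,480),interpolation=cv2.INTER_CUBIC)
b=cv2.resize(t[155:215,300:360],(480,480),interpolation=cv2.INTER_CUBIC)
cv2.imwrite('pics/cr_lamp.png',cv2.resize(np.hstack([a,b]),None,fx=.85,fy=.85))
f=lambda p:p[::-1]
for n,a,b in [('mouth',[138.8,201.3],[187.8,337]),('grip',[131.5,212],[195.6,332.9]),('rim',[139.2,203],[194.4,333.7]),('seat',[236,283.2],[202,208.8]),('hinge',[239,264.5],[172,209.8]),('knob',[211.2,302.6],[218.2,204.5])]:
    p,e=tri(f(a),f(b)); print(n,p.round(4),round(e,4))
E
```

```text
mouth [ 0.5238 -0.1995  0.1799] 0.0014
grip [ 0.4959 -0.1772  0.2154] 0.0088
rim [ 0.5108 -0.1968  0.1689] 0.014
seat [0.496  0.1952 0.0152] 0.0122
hinge [0.5826 0.1871 0.0997] 0.0016
knob [0.436  0.2007 0.1201] 0.0022
```

View pics/cr_cradle.png

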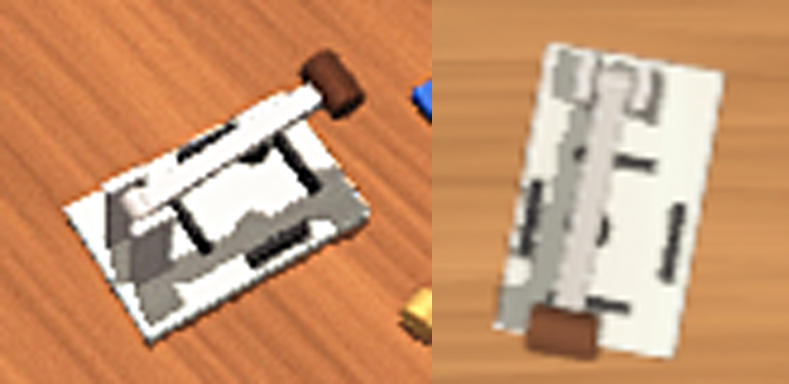

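View pics/cr_lamp.png

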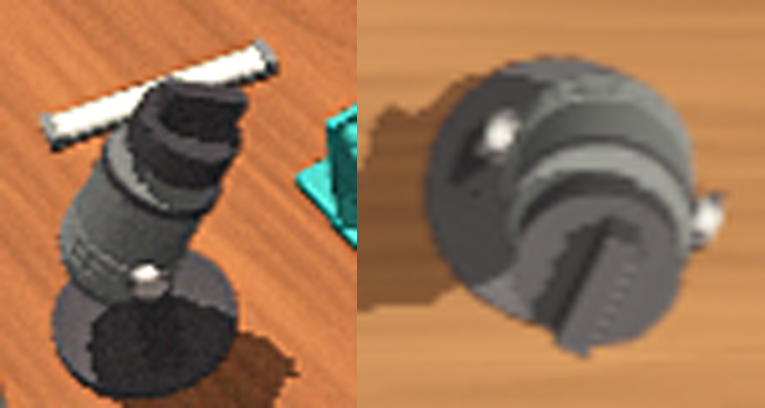

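Run:
```python
from h import *
s=cv2.imread('pics/scene0.png');t=cv2.imread('pics/top0.png')
def g(im,x0,y0,w,h,k):
    a=im[y0:y0+h,x0:x0+w].astype(float)/255; a=np.clip(a*1.5,0,1)**0.5
    a=cv2.resize((a*255).astype(np.uint8),None,fx=k,fy=k,interpolation=cv2.INTER_CUBIC)
    for i in range(0,w,5):
        cv2.line(a,(i*k,0),(i*k,4 if i%10 else 9),(0,0,255),1)
        if i%10==0: cv2.putText(a,str(x0+i),(i*k,20),0,.35,(0,0,255),1)
    for i in range(0,h,5):
        cv2.line(a,(0,i*k),(4 if i%10 else 9,i*k),(0,0,255),1)
        if i%10==0: cv2.putText(a,str(y0+i),(10,i*k+4),0,.35,(0,0,255),1)
    return a
cv2.imwrite('pics/l1.png',g(s,170,115,60,50,12));cv2.imwrite('pics/l2.png',g(t,305,160,55,50,12))
```

```text
(no output)
```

View pics/l1.png

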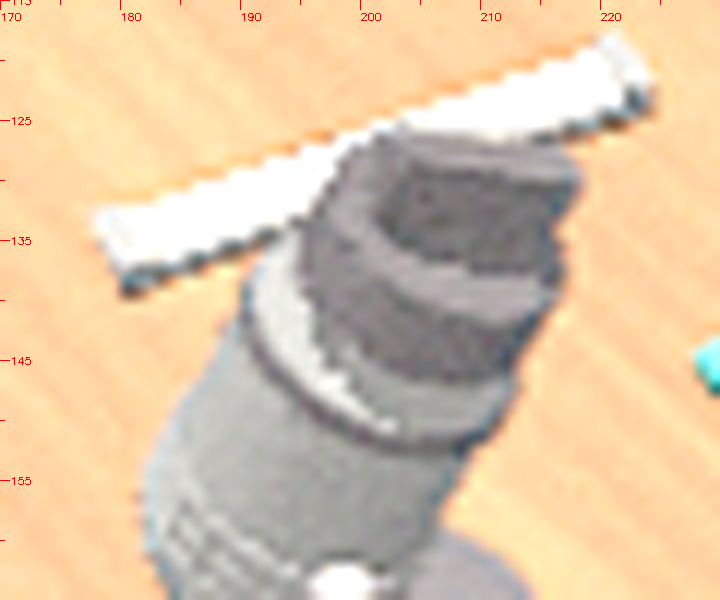

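View pics/l2.png

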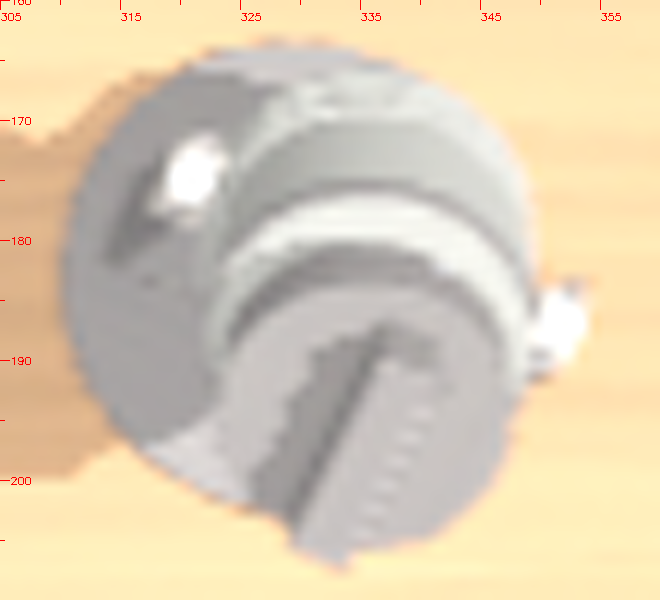

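```bash
cat > fit.py <<'E'
from h import *
from scipy.optimize import least_squares
th=np.linspace(0,2*np.pi,200)
def frame(az,psi):
    # z axis leaning 30deg towards azimuth az ; bar yaw psi: x axis
    z=np.array([np.sin(np.pi/6)*np.cos(az),np.sin(np.pi/6)*np.sin(az),np.cos(np.pi/6)])
    u=np.array([np.cos(az)*np.cos(np.pi/6),np.sin(az)*np.cos(np.pi/6),-.5]) # downhill dir
    v=np.cross(z,u); x=np.cos(psi)*u+np.sin(psi)*v; return np.stack([x,np.cross(z,x),z],1)
def circ(g,F,r,h): return g+(F@np.stack([r*np.cos(th),r*np.sin(th),0*th+h])).T
top_disc=[(323.5,193),(328,186.5),(335,183.5),(342,185.5),(346.5,192),(347,198),(343,204)]
sc_rim=[(197.5,142.5),(200,145),(205,146.8),(211,146.5)]
sc_disc=[(202,138.5),(207,141.3),(212,141.7)]
tb=[((329.5,205.5),(-1,-1)),((336.5,190.5),(-1,1)),((333.8,207.5),(1,-1)),((341.5,192),(1,1))] # (right?,far?)
sb=[((217,130.5),(-1,-1,1)),((202.5,128.5),(-1,1,1)),((215.8,138),(-1,-1,0))]
def res(p):
    g=p[:3];F=frame(p[3],p[4]); out=[]
    def cd(c,C,pts):
        q=proj(c,C)
        for a in pts: out.append(np.linalg.norm(q-a,axis=1).min())
    cd('top',circ(g,F,.036,-.014),top_disc); cd('scene',circ(g,F,.036,-.042),sc_rim); cd('scene',circ(g,F,.036,-.014),sc_disc)
    # x points toward near end (downhill-ish); right in top image = -y world
    for (uv,(rt,far)) in tb: out.extend((proj('top',g+F@np.array([-far*.028,S*rt*.008,.014]))[0]-uv))
    for (uv,(rt,far,t)) in sb: out.extend((proj('scene',g+F@np.array([-far*.028,S*rt*.008,.014 if t else -.014]))[0]-uv))
    return np.array(out)
if __name__=="__main__":
  for S in(1,-1):
    for psi0 in (-.7,0,.7):
      r=least_squares(res,[.49,-.19,.21,np.pi,psi0],loss='soft_l1'); print(S,r.cost,r.x.round(4))
      if 'best' not in dir() or r.cost<best[0]: best=(r.cost,r.x,S,r.fun)
  print(best[3].round(1)); S=best[2]; g=best[1][:3];F=frame(*best[1][3:]); print(g,F.round(3), 'mouth',g-F[:,2]*.057)
  np.savez('lamp.npz',g=g,F=F)
  vis=[]
  for c,(x0,y0) in (('scene',(170,115)),('top',(305,160))):
    im=cv2.imread(f'pics/{c}0.png')[y0:y0+50,x0:x0+55]; im=(np.clip(im/255*1.5,0,1)**.5*255).astype(np.uint8); im=cv2.resize(im,None,fx=7,fy=7,interpolation=cv2.INTER_CUBIC)
    def pl(X,col):
        q=((proj(c,X)-[x0,y0]+.5)*7).astype(int); cv2.polylines(im,[q.reshape(-1,1,2)],True,col,1)
    pl(circ(g,F,.036,-.014),(0,0,255));pl(circ(g,F,.036,-.042),(0,255,0));pl(circ(g,F,.040,-.057),(255,0,0));pl(circ(g,F,.040,-.057-.115),(255,0,0))
    for h in(.014,-.014): pl(g+(F@np.array([[.028,.028,-.028,-.028],[.008,-.008,-.008,.008],[h]*4])).T,(255,0,255))
    vis.append(im)
  cv2.imwrite('pics/fit.png',np.hstack(vis))
  # cradle
  cor=[(201.3,167.8),(233.0,173.1),(224.3,225.1),(191.8,219.8)]
  L=np.array([[.11,.055],[.11,-.055],[-.07,-.055],[-.07,.055]])
  def rc(p):
    c,s=np.cos(p[2]),np.sin(p[2]); X=np.c_[L@np.array([[c,s],[-s,c]])+p[:2],np.full(4,.012)]
    return (proj('top',X)-np.array(cor)).ravel()
  r=least_squares(rc,[.5,.19,0]); print('cradle',r.x,r.fun.round(1)); np.save('cradle.npy',r.x)
E
python3 fit.py
```

```text
1 4.510101180455003 [ 4.9560e-01 -1.8890e-01  2.0750e-01  2.7465e+00  8.0000e-04]
1 4.5250080265564865 [ 0.4956 -0.1887  0.2075  2.7641 -0.0099]
1 4.512108608107725 [ 0.4956 -0.1889  0.2074  2.7536 -0.0052]
-1 29.555122606824057 [ 0.4936 -0.1922  0.1967  3.1777 -0.4961]
-1 29.341839254299103 [ 0.494  -0.1918  0.1978  3.1246 -0.546 ]
-1 29.352041624787688 [ 0.494  -0.1916  0.1982  3.0987 -0.5489]
[ 0.5  0.6  0.1  0.2  1.1  0.5  0.1  0.5  0.1  0.4  0.5  0.1  0.2  0.1
 -0.8  0.5  0.3 -0.8  0.1  0.6  0.6 -0.1  1.7  0.2  0.9 -0.  -0.5 -1.5]
[ 0.49557681 -0.18885675  0.20753969] [[-0.8   -0.384 -0.461]
 [ 0.333 -0.923  0.192]
 [-0.5    0.     0.866]] mouth [ 0.52188103 -0.1998266   0.15817624]
cradle [ 0.49123752  0.19034812 -0.16919644] [-0.  -0.1  0.1 -0.2 -0.2  0.2  0.1  0.1]
```

View pics/fit.png

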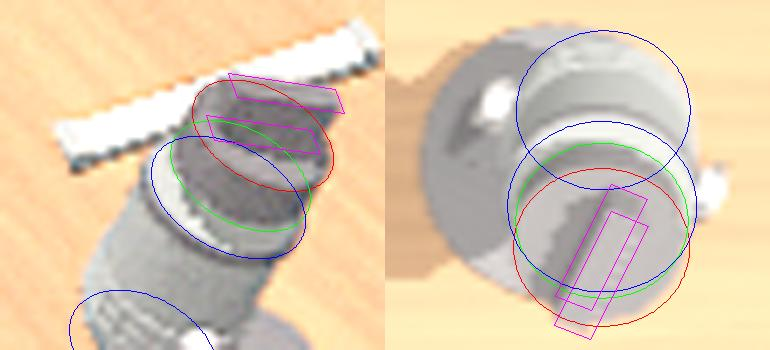

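```bash
cat > plan.py <<'E'
from h import *
L=np.load('lamp.npz'); G=L['g'];F=L['F']; CR=np.load('cradle.npy')
cy,sy=np.cos(CR[2]),np.sin(CR[2])
def cr(x,y,z): # from cradle_seat
    return np.array([CR[0]+cy*x-sy*y,CR[1]+sy*x+cy*y,.012+z])
def knob(cl,r=.15): a=cl-.18; return cr(.085-r*np.cos(a),0,.073+r*np.sin(a))
def down(yaw_y): # tool down with y axis heading yaw_y
    y=np.array([np.cos(yaw_y),np.sin(yaw_y),0]);z=np.array([0,0,-1.]);return np.stack([np.cross(y,z),y,z],1)
def cur():
    o=ctrl.get_obs(); return np.array(o['ee_pos']),R.from_euler('xyz',o['eef_rot']).as_matrix(),o
def go(pt,Rt,grasp=True):
    """tool frame: rotation rotvec units (from current), then translation in NEW frame units"""
    p,Rc,o=cur(); off=ctrl.grasp_offset if grasp else 0
    tcp=pt+Rt[:,2]*off
    w=R.from_matrix(Rc.T@Rt).as_rotvec()/.08
    print('tcp target',tcp.round(4),'now',p.round(4),'| turn units',w.round(2),'| shift in current frame',(Rc.T@(tcp-p)/.02).round(2),'| in new frame',(Rt.T@(tcp-p)/.02).round(2))
E
python3 - <<'E'
from plan import *
from scipy.optimize import least_squares
a=least_squares(lambda c:np.r_[proj('top',knob(c[0]))[0]-[203.9,220.9],proj('scene',knob(c[0]))[0]-[304.4,212.7]],[.4]); print(a.x,a.fun.round(2),knob(a.x[0]))
k=knob(a.x[0]); h=CR[2]+np.pi/2
for hh in(h,h-np.pi): print(hh); go(k+[0,0,.06],down(hh))
go(k,down(h))
E
```

```text
[0.30311555] [ 0.91  0.02 -0.85 -0.23] [0.42828485 0.20110231 0.10342072]
1.401599884682694
tcp target [0.4283 0.2011 0.1446] now [0.1226 0.5361 0.2054] | turn units [-0.   -0.   -0.69] | shift in current frame [-18.63 -12.92   3.04] | in new frame [-17.89 -13.94   3.04]
-1.739992768907099
tcp target [0.4283 0.2011 0.1446] now [0.1226 0.5361 0.2054] | turn units [-0.    0.   38.58] | shift in current frame [-18.63 -12.92   3.04] | in new frame [17.89 13.94  3.04]
tcp target [0.4283 0.2011 0.0846] now [0.1226 0.5361 0.2054] | turn units [-0.   -0.   -0.69] | shift in current frame [-18.63 -12.92   6.04] | in new frame [-17.89 -13.94   6.04]
```

Call:
carry_out --deltas '[{"x":-0.4,"y":-0.3,"z":-1,"wz":-0.35},{"x":-0.6,"y":-0.5,"z":-1,"wz":-0.34},{"x":-1,"y":-0.8,"z":0},{"x":-1,"y":-0.8,"z":0},{"x":-1,"y":-0.8,"z":0},{"x":-1,"y":-0.8,"z":0},{"x":-1,"y":-0.8,"z":0},{"x":-1,"y":-0.8,"z":0},{"x":-1,"y":-0.8,"z":0},{"x":-1,"y":-0.8,"z":0},{"x":-1,"y":-0.8,"z":0},{"x":-1,"y":-0.8,"z":0}]'

```text
invalid input
```

Call:
carry_out --deltas '[{"x":-1,"y":-0.8},{"x":-1,"y":-0.8},{"x":-1,"y":-0.8},{"x":-1,"y":-0.8,"z":0.6},{"x":-1,"y":-0.7,"z":0.6},{"x":-1,"y":-0.6,"z":0.6},{"x":-0.9,"y":-0.5,"z":0.6},{"z":0.6},{"z":0},{"z":0}]'

```text
invalid input
```

Run:
```python
from plan import *
k=knob(.303); h=CR[2]+np.pi/2
go(k,down(h))
im=ctrl.camera('scene');cv2.imwrite('pics/a1.png',cv2.resize(im[160:290,220:400],(720,520)))
im=ctrl.camera('top');cv2.imwrite('pics/a1t.png',cv2.resize(im[150:260,160:290],(650,550)))
```

```text
tcp target [0.4283 0.2011 0.0846] now [0.1226 0.5361 0.2054] | turn units [-0.   -0.   -0.69] | shift in current frame [-18.63 -12.92   6.04] | in new frame [-17.89 -13.94   6.04]
```

View pics/a1.png

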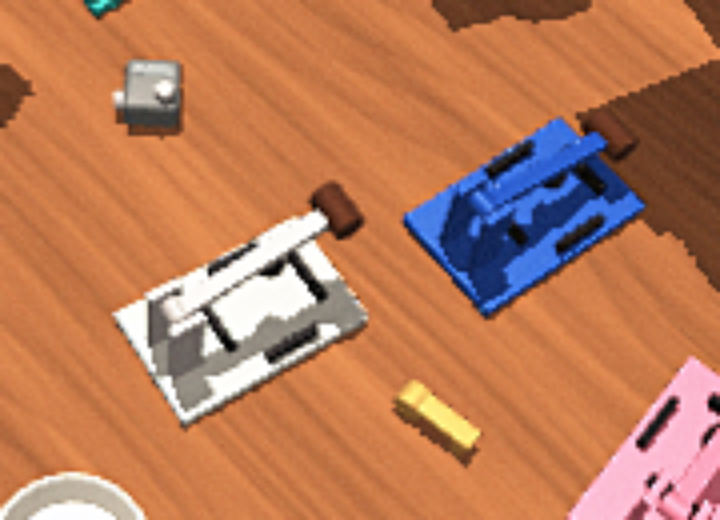

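View pics/a1t.png

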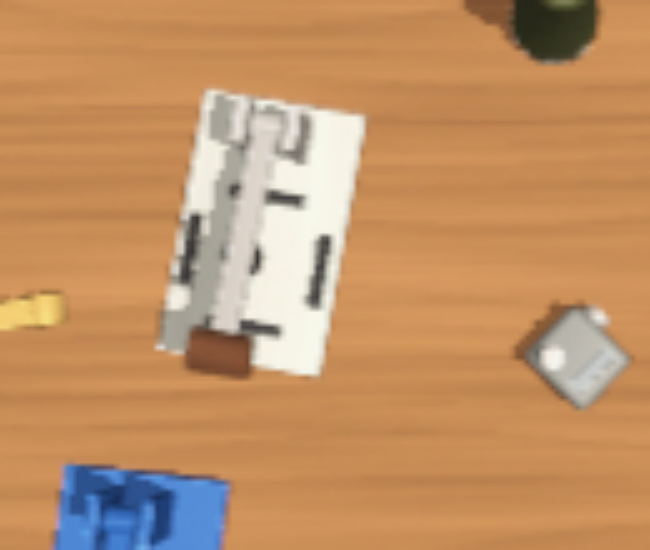

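Call:
carry_out --deltas '[{"x":-0.4,"y":-0.3,"z":-1,"wx":0,"wy":0,"wz":-0.35,"jaw":100}]' --squeeze 12

```text
time_s: 0.88
ee_pos: [0.1282, 0.5278, 0.2223]
eef_rot: [-3.136, -0.001, 2.945]
force: [0.2, 0.6, -0.8]
grip_width: 0.0941
```

Call:
carry_out --deltas '[{"x":-0.6,"y":-0.5,"z":-1,"wz":-0.34},{"x":-1,"y":-0.8}]' --squeeze 12

```text
invalid input
```

All keys are needed in every row.

Call:
carry_out --deltas '[{"x":-0.6,"y":-0.5,"z":-1,"wx":0,"wy":0,"wz":-0.34,"jaw":100},{"x":-1,"y":-0.8,"z":0,"wx":0,"wy":0,"wz":0,"jaw":100},{"x":-1,"y":-0.8,"z":0,"wx":0,"wy":0,"wz":0,"jaw":100},{"x":-1,"y":-0.8,"z":0,"wx":0,"wy":0,"wz":0,"jaw":100},{"x":-1,"y":-0.8,"z":0,"wx":0,"wy":0,"wz":0,"jaw":100},{"x":-1,"y":-0.8,"z":0,"wx":0,"wy":0,"wz":0,"jaw":100},{"x":-1,"y":-0.8,"z":0,"wx":0,"wy":0,"wz":0,"jaw":100},{"x":-1,"y":-0.8,"z":0,"wx":0,"wy":0,"wz":0,"jaw":100},{"x":-1,"y":-0.8,"z":0,"wx":0,"wy":0,"wz":0,"jaw":100},{"x":-1,"y":-0.8,"z":0,"wx":0,"wy":0,"wz":0,"jaw":100},{"x":-1,"y":-0.8,"z":0,"wx":0,"wy":0,"wz":0,"jaw":100},{"x":-1,"y":-0.8,"z":0,"wx":0,"wy":0,"wz":0,"jaw":100}]'

```text
time_s: 1.88
ee_pos: [0.3267, 0.3047, 0.2456]
eef_rot: [3.141, 0.0, 2.972]
force: [0.3, 0.0, -0.4]
grip_width: 0.0941
```

Call:
carry_out --deltas '[{"x":-1,"y":-0.8,"z":0,"wx":0,"wy":0,"wz":0,"jaw":100},{"x":-1,"y":-0.8,"z":0,"wx":0,"wy":0,"wz":0,"jaw":100},{"x":-1,"y":-0.8,"z":0.5,"wx":0,"wy":0,"wz":0,"jaw":100},{"x":-1,"y":-0.7,"z":0.7,"wx":0,"wy":0,"wz":0,"jaw":100},{"x":-1,"y":-0.7,"z":0.7,"wx":0,"wy":0,"wz":0,"jaw":100},{"x":-0.8,"y":-0.5,"z":0.7,"wx":0,"wy":0,"wz":0,"jaw":100},{"x":-0.3,"y":0,"z":0.5,"wx":0,"wy":0,"wz":0,"jaw":100},{"x":0,"y":0,"z":0,"wx":0,"wy":0,"wz":0,"jaw":100},{"x":0,"y":0,"z":0,"wx":0,"wy":0,"wz":0,"jaw":100}]'

```text
time_s: 2.63
ee_pos: [0.4314, 0.2008, 0.1834]
eef_rot: [-3.141, -0.001, 2.972]
force: [0.0, 0.0, 0.3]
grip_width: 0.094
```

Run:
```python
from plan import *
k=knob(.303); h=CR[2]+np.pi/2
go(k,down(h)); print(ctrl.get_obs()['qpos'].round(3))
im=ctrl.camera('scene');cv2.imwrite('pics/a2.png',cv2.resize(im[160:290,220:400],(720,520)))
```

```text
tcp target [0.4283 0.2011 0.0846] now [0.4314 0.2008 0.1834] | turn units [-0.   -0.01 -0.01] | shift in current frame [ 0.15 -0.01  4.94] | in new frame [ 0.16 -0.01  4.94]
[ 0.359  0.156  1.751  0.     1.235 -1.042]
```

View pics/a2.png

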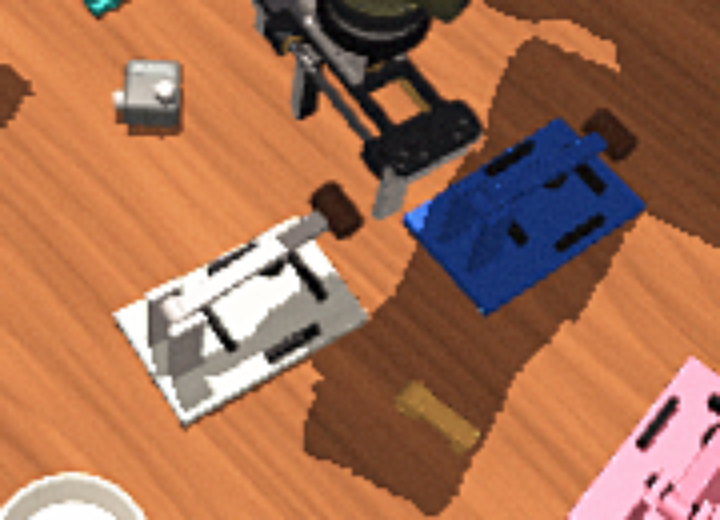

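Call:
carry_out --deltas '[{"x":0.1,"y":0,"z":1,"wx":0,"wy":0,"wz":0,"jaw":100},{"x":0,"y":0,"z":1,"wx":0,"wy":0,"wz":0,"jaw":100},{"x":0,"y":0,"z":1,"wx":0,"wy":0,"wz":0,"jaw":100},{"x":0,"y":0,"z":1,"wx":0,"wy":0,"wz":0,"jaw":100},{"x":0,"y":0,"z":0.9,"wx":0,"wy":0,"wz":0,"jaw":100},{"x":0,"y":0,"z":0,"wx":0,"wy":0,"wz":0,"jaw":30},{"x":0,"y":0,"z":0,"wx":0,"wy":0,"wz":0,"jaw":30},{"x":0,"y":0,"z":0,"wx":0,"wy":0,"wz":0,"jaw":30},{"x":0,"y":0,"z":0,"wx":0,"wy":0,"wz":0,"jaw":30},{"x":0,"y":0,"z":0,"wx":0,"wy":0,"wz":0,"jaw":30},{"x":0,"y":0,"z":0,"wx":0,"wy":0,"wz":0,"jaw":30}]' --squeeze 12

```text
time_s: 3.6
ee_pos: [0.4301, 0.2009, 0.0862]
eef_rot: [3.141, 0.001, 2.972]
force: [0.2, 0.3, -0.9]
grip_width: 0.0575
```

Run:
```python
from plan import *
im=ctrl.camera('scene');cv2.imwrite('pics/a3.png',cv2.resize(im[180:280,230:370],(700,500)))
h=CR[2]+np.pi/2; p,_,o=cur(); print(o['force'],o['grip_width'])
g=p-[0,0,ctrl.grasp_offset]
hx=cr(.085,0,.073); d=hx-g; print('grasp rel hinge',-d, np.hypot(d[0],d[1]))
prev=g
for a in np.r_[np.arange(.4,2.05,.1),2.0]:
    k=knob(a); D=down(h).T@(k-prev)/.02; print(round(a,2),D.round(2)); prev=k
```

```text
[-0.13695896  0.6673669  -0.36253761] 0.05322855778765882
grasp rel hinge [-0.14503693  0.0248104  -0.01777418] 0.1471436898866819
0.4 [-0.04 -0.   -2.53]
0.5 [-0.2  -0.   -0.72]
0.6 [-0.27  0.   -0.7 ]
0.7 [-0.34 -0.   -0.67]
0.8 [-0.4  -0.   -0.63]
0.9 [-0.47  0.   -0.59]
1.0 [-0.52 -0.   -0.54]
1.1 [-0.57 -0.   -0.48]
1.2 [-0.62  0.   -0.42]
1.3 [-0.66 -0.   -0.36]
1.4 [-0.69  0.   -0.29]
1.5 [-0.72  0.   -0.22]
1.6 [-0.73  0.   -0.15]
1.7 [-0.75  0.   -0.08]
1.8 [-0.75 -0.   -0.  ]
1.9 [-0.75 -0.    0.07]
2.0 [-0.73  0.    0.15]
2.0 [-0. -0.  0.]
```

View pics/a3.png

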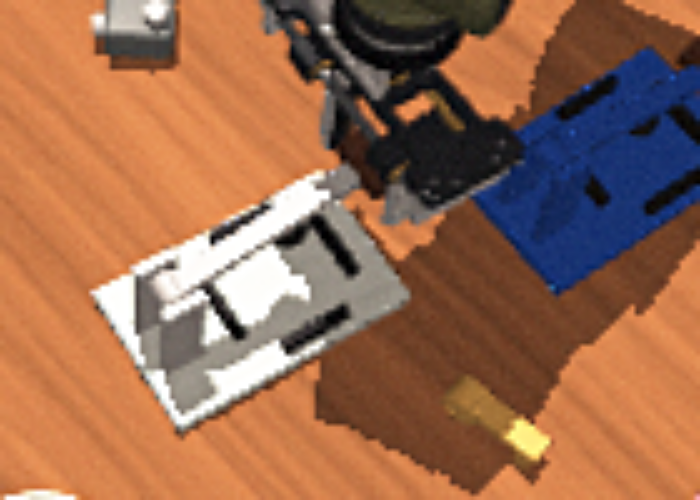

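Call:
carry_out --deltas '[{"x":0,"y":0,"z":0,"wx":0,"wy":0,"wz":0,"jaw":30},{"x":0,"y":0,"z":0,"wx":0,"wy":0,"wz":0,"jaw":30},{"x":0,"y":0,"z":0,"wx":0,"wy":0,"wz":0,"jaw":30},{"x":0,"y":0,"z":0,"wx":0,"wy":0,"wz":0,"jaw":30},{"x":0,"y":0,"z":0,"wx":0,"wy":0,"wz":0,"jaw":30}]' --squeeze 12

```text
time_s: 4.07
ee_pos: [0.4305, 0.2033, 0.0861]
eef_rot: [3.136, 0.002, 2.972]
force: [3.0, 23.6, -2.6]
grip_width: 0.0408
```

Call:
carry_out --deltas '[{"x":0,"y":0.15,"z":0,"wx":0,"wy":0,"wz":0,"jaw":30},{"x":-0.14,"y":0,"z":-0.74,"wx":0,"wy":0,"wz":0,"jaw":30},{"x":-0.2,"y":0,"z":-0.72,"wx":0,"wy":0,"wz":0,"jaw":30},{"x":-0.27,"y":0,"z":-0.7,"wx":0,"wy":0,"wz":0,"jaw":30},{"x":-0.34,"y":0,"z":-0.67,"wx":0,"wy":0,"wz":0,"jaw":30}]'

```text
time_s: 4.48
ee_pos: [0.4491, 0.2007, 0.1425]
eef_rot: [3.141, -0.0, 2.972]
force: [4.0, 4.3, -5.7]
grip_width: 0.04
```

Call:
carry_out --deltas '[{"x":-0.4,"y":0,"z":-0.63,"wx":0,"wy":0,"wz":0,"jaw":30},{"x":-0.47,"y":0,"z":-0.59,"wx":0,"wy":0,"wz":0,"jaw":30},{"x":-0.52,"y":0,"z":-0.54,"wx":0,"wy":0,"wz":0,"jaw":30},{"x":-0.57,"y":0,"z":-0.48,"wx":0,"wy":0,"wz":0,"jaw":30},{"x":-0.62,"y":0,"z":-0.42,"wx":0,"wy":0,"wz":0,"jaw":30},{"x":-0.66,"y":0,"z":-0.36,"wx":0,"wy":0,"wz":0,"jaw":30}]'

```text
time_s: 4.98
ee_pos: [0.5129, 0.1893, 0.2025]
eef_rot: [-3.141, -0.001, 2.972]
force: [-0.9, 0.4, -5.2]
grip_width: 0.0403
```

Run:
```python
from plan import *
p,_,o=cur(); g=p+[0,0,ctrl.grasp_offset]; d=g-cr(.085,0,.073); hx=np.array([cy,sy,0]); hy=np.array([-sy,cy,0])
print('along x',d@hx,'y',d@hy,'z',d[2],'r',np.hypot(d@hx,d[2]),'clamp',.18+np.arctan2(d[2],-d@hx))
im=ctrl.camera('scene');cv2.imwrite('pics/a4.png',cv2.resize(im[160:280,220:370],(700,560)))
```

```text
along x -0.06348235440162478 y 0.002610150066615414 z 0.13631416637546176 r 0.1503714110960277 clamp 1.3149581497035288
```

View pics/a4.png

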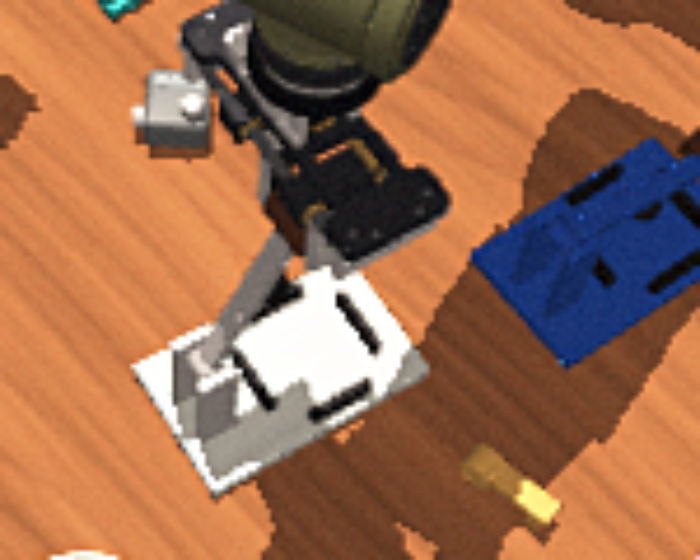

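Call:
carry_out --deltas '[{"x":-0.69,"y":0,"z":-0.29,"wx":0,"wy":0,"wz":0,"jaw":30},{"x":-0.72,"y":0,"z":-0.22,"wx":0,"wy":0,"wz":0,"jaw":30},{"x":-0.73,"y":0,"z":-0.15,"wx":0,"wy":0,"wz":0,"jaw":30},{"x":-0.75,"y":0,"z":-0.08,"wx":0,"wy":0,"wz":0,"jaw":30},{"x":-0.75,"y":0,"z":0,"wx":0,"wy":0,"wz":0,"jaw":30},{"x":-0.75,"y":0,"z":0.07,"wx":0,"wy":0,"wz":0,"jaw":30},{"x":-0.5,"y":0,"z":0.1,"wx":0,"wy":0,"wz":0,"jaw":30},{"x":0,"y":0,"z":0,"wx":0,"wy":0,"wz":0,"jaw":30}]'

```text
time_s: 5.7
ee_pos: [0.6104, 0.1719, 0.2134]
eef_rot: [-3.141, 0.001, 2.971]
force: [2.0, -4.9, 1.7]
grip_width: 0.0402
```

Run:
```python
from plan import *
p,_,o=cur(); g=p+[0,0,ctrl.grasp_offset]; d=g-cr(.085,0,.073); hx=np.array([cy,sy,0]); hy=np.array([-sy,cy,0])
print('along x',d@hx,'y',d@hy,'z',d[2],'r',np.hypot(d@hx,d[2]),'clamp',.18+np.arctan2(d[2],-d@hx),o['force'])
```

```text
along x 0.03559756370451755 y 0.0019106633094641723 z 0.1471648917575915 r 0.1514090218835087 clamp 1.9881266290096218 [ 1.99553516 -4.87788948  1.74597173]
```

Call:
carry_out --deltas '[{"x":0,"y":0,"z":0,"wx":0,"wy":0,"wz":0,"jaw":100},{"x":0,"y":0,"z":0,"wx":0,"wy":0,"wz":0,"jaw":100},{"x":0,"y":0,"z":0,"wx":0,"wy":0,"wz":0,"jaw":100},{"x":0,"y":0,"z":0,"wx":0,"wy":0,"wz":0,"jaw":100},{"x":0,"y":0,"z":-0.5,"wx":0,"wy":0,"wz":0,"jaw":100},{"x":0,"y":0,"z":-1,"wx":0,"wy":0,"wz":0,"jaw":100},{"x":0,"y":0,"z":-1,"wx":0,"wy":0,"wz":0,"jaw":100},{"x":0,"y":0,"z":-1,"wx":0,"wy":0,"wz":0,"jaw":100},{"x":0,"y":0,"z":0,"wx":0,"wy":0,"wz":0,"jaw":100}]'

```text
time_s: 6.45
ee_pos: [0.61, 0.1734, 0.2891]
eef_rot: [3.139, 0.006, 2.972]
force: [0.2, -0.6, 1.5]
grip_width: 0.0932
```

Run:
```python
from plan import *
im=ctrl.camera('scene');cv2.imwrite('pics/a5.png',cv2.resize(im[120:300,140:400],(780,540)))
p,Rc,o=cur(); print(o['qpos'].round(3))
for s in(1,-1):
    Rt=np.stack([-s*F[:,0],s*F[:,1],-F[:,2]],1)
    Rd=down(np.arctan2(Rt[1,1],Rt[0,1])); print(s); go(G+F[:,2]*.08,Rt); print('yaw turn only', R.from_matrix(Rc.T@Rd).as_rotvec()/.08,'tilt after', R.from_matrix(Rd.T@Rt).as_rotvec()/.08)
```

```text
[ 0.219  0.45   1.132  0.     1.555 -1.182]
1
tcp target [ 0.4673 -0.1771  0.2605] now [0.6097 0.1733 0.2865] | turn units [  9.39   1.11 -35.32] | shift in current frame [  4.07 -18.47   1.25] | in new frame [-0.51 18.91  1.21]
yaw turn only [ -0.06806035   0.03808695 -36.45774322] tilt after [-5.18919502e-03  6.54498264e+00 -1.39044018e-03]
-1
tcp target [ 0.4673 -0.1771  0.2605] now [0.6097 0.1733 0.2865] | turn units [ 0.77 -6.47  2.74] | shift in current frame [  4.07 -18.47   1.25] | in new frame [  0.51 -18.91   1.21]
yaw turn only [0.02600691 0.04647364 2.81208366] tilt after [ 5.18919502e-03 -6.54498264e+00 -1.39044018e-03]
```

View pics/a5.png

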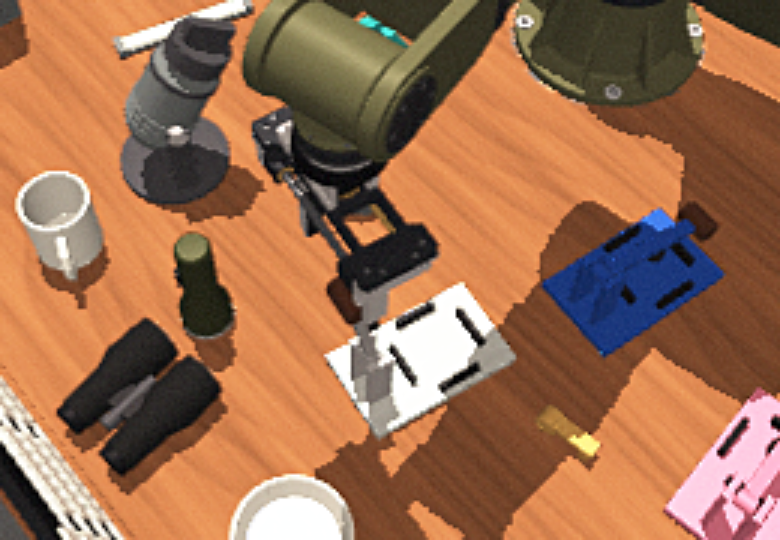

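Call:
carry_out --deltas '[{"x":0.2,"y":-0.5,"z":-0.4,"wx":0,"wy":0,"wz":1,"jaw":100},{"x":0.2,"y":-1,"z":-0.4,"wx":0,"wy":0,"wz":0,"jaw":100},{"x":0.2,"y":-1,"z":-0.4,"wx":0,"wy":0,"wz":0,"jaw":100},{"x":0.2,"y":-1,"z":-0.4,"wx":0,"wy":0,"wz":0,"jaw":100},{"x":0.2,"y":-1,"z":-0.4,"wx":0,"wy":0,"wz":0,"jaw":100},{"x":0.2,"y":-1,"z":0,"wx":0,"wy":0,"wz":0,"jaw":100},{"x":0.2,"y":-1,"z":0,"wx":0,"wy":0,"wz":0,"jaw":100},{"x":0.2,"y":-1,"z":0,"wx":0,"wy":0,"wz":0,"jaw":100},{"x":0.2,"y":-1,"z":0,"wx":0,"wy":0,"wz":0,"jaw":100},{"x":0.2,"y":-1,"z":0,"wx":0,"wy":0,"wz":0,"jaw":100},{"x":0.2,"y":-1,"z":0,"wx":0,"wy":0,"wz":0,"jaw":100},{"x":0.2,"y":-1,"z":0,"wx":0,"wy":0,"wz":0,"jaw":100}]'

```text
time_s: 7.5
ee_pos: [0.5058, -0.0391, 0.323]
eef_rot: [-3.141, -0.001, 2.892]
force: [0.4, -0.9, -0.3]
grip_width: 0.094
```

Call:
carry_out --deltas '[{"x":0.2,"y":-1,"z":0,"wx":0,"wy":0,"wz":0,"jaw":100},{"x":0.2,"y":-1,"z":0,"wx":0,"wy":0,"wz":0,"jaw":100},{"x":0.2,"y":-1,"z":0,"wx":0,"wy":0,"wz":0,"jaw":100},{"x":0.2,"y":-1,"z":0,"wx":0,"wy":0,"wz":0,"jaw":100},{"x":0.2,"y":-1,"z":0,"wx":0,"wy":0,"wz":0,"jaw":100},{"x":0,"y":-1,"z":0,"wx":0,"wy":0,"wz":0,"jaw":100},{"x":0,"y":-1,"z":0,"wx":0,"wy":0,"wz":0,"jaw":100},{"x":0,"y":0,"z":0,"wx":0,"wy":0,"wz":1,"jaw":100},{"x":0,"y":0,"z":0,"wx":0,"wy":0,"wz":1,"jaw":100},{"x":0,"y":0,"z":0,"wx":0,"wy":0,"wz":1,"jaw":100},{"x":0,"y":0,"z":0,"wx":0,"wy":0,"wz":1,"jaw":100},{"x":0,"y":0,"z":0,"wx":0,"wy":0,"wz":1,"jaw":100}]'

```text
time_s: 8.5
ee_pos: [0.4524, -0.169, 0.323]
eef_rot: [-3.141, -0.001, 2.488]
force: [-0.6, -0.1, 0.0]
grip_width: 0.0938
```

Call:
carry_out --deltas '[{"x":0,"y":0,"z":0,"wx":0,"wy":0,"wz":1,"jaw":100},{"x":0,"y":0,"z":0,"wx":0,"wy":0,"wz":1,"jaw":100},{"x":0,"y":0,"z":0,"wx":0,"wy":0,"wz":1,"jaw":100},{"x":0,"y":0,"z":0,"wx":0,"wy":0,"wz":1,"jaw":100},{"x":0,"y":0,"z":0,"wx":0,"wy":0,"wz":1,"jaw":100},{"x":0,"y":0,"z":0,"wx":0,"wy":0,"wz":1,"jaw":100},{"x":0,"y":0,"z":0,"wx":0,"wy":0,"wz":1,"jaw":100},{"x":0,"y":0,"z":0,"wx":0,"wy":0,"wz":1,"jaw":100},{"x":0,"y":0,"z":0,"wx":0,"wy":0,"wz":1,"jaw":100},{"x":0,"y":0,"z":0,"wx":0,"wy":0,"wz":1,"jaw":100},{"x":0,"y":0,"z":0,"wx":0,"wy":0,"wz":1,"jaw":100},{"x":0,"y":0,"z":0,"wx":0,"wy":0,"wz":1,"jaw":100}]'

```text
time_s: 9.5
ee_pos: [0.4524, -0.169, 0.323]
eef_rot: [-3.14, -0.001, 1.528]
force: [0.0, -0.3, 0.0]
grip_width: 0.094
```

Call:
carry_out --deltas '[{"x":0,"y":0,"z":0,"wx":0,"wy":0,"wz":1,"jaw":100},{"x":0,"y":0,"z":0,"wx":0,"wy":0,"wz":1,"jaw":100},{"x":0,"y":0,"z":0,"wx":0,"wy":0,"wz":1,"jaw":100},{"x":0,"y":0,"z":0,"wx":0,"wy":0,"wz":1,"jaw":100},{"x":0,"y":0,"z":0,"wx":0,"wy":0,"wz":1,"jaw":100},{"x":0,"y":0,"z":0,"wx":0,"wy":0,"wz":1,"jaw":100},{"x":0,"y":0,"z":0,"wx":0,"wy":0,"wz":1,"jaw":100},{"x":0,"y":0,"z":0,"wx":0,"wy":0,"wz":1,"jaw":100},{"x":0,"y":0,"z":0,"wx":0,"wy":0,"wz":1,"jaw":100},{"x":0,"y":0,"z":0,"wx":0,"wy":0,"wz":1,"jaw":100},{"x":0,"y":0,"z":0,"wx":0,"wy":0,"wz":1,"jaw":100},{"x":0,"y":0,"z":0,"wx":0,"wy":0,"wz":1,"jaw":100}]'

```text
time_s: 10.5
ee_pos: [0.4524, -0.169, 0.323]
eef_rot: [-3.141, 0.001, 0.568]
force: [0.3, -0.6, -0.0]
grip_width: 0.094
```

Call:
carry_out --deltas '[{"x":0,"y":0,"z":0,"wx":0,"wy":0,"wz":1,"jaw":100},{"x":0,"y":0,"z":0,"wx":0,"wy":0,"wz":1,"jaw":100},{"x":0,"y":0,"z":0,"wx":0,"wy":0,"wz":1,"jaw":100},{"x":0,"y":0,"z":0,"wx":0,"wy":0,"wz":1,"jaw":100},{"x":0,"y":0,"z":0,"wx":0,"wy":0,"wz":1,"jaw":100},{"x":0,"y":0,"z":0,"wx":0,"wy":0,"wz":1,"jaw":100},{"x":0,"y":0,"z":0,"wx":0,"wy":0,"wz":1,"jaw":100},{"x":0,"y":0,"z":0,"wx":0,"wy":0,"wz":1,"jaw":100},{"x":0,"y":0,"z":0,"wx":0,"wy":0,"wz":1,"jaw":100},{"x":0,"y":0,"z":0,"wx":0,"wy":0,"wz":1,"jaw":100},{"x":0,"y":0,"z":0,"wx":0,"wy":0,"wz":1,"jaw":100},{"x":0,"y":0,"z":0,"wx":0,"wy":0,"wz":0,"jaw":100}]'

```text
time_s: 11.5
ee_pos: [0.4524, -0.169, 0.3231]
eef_rot: [-3.141, 0.001, -0.312]
force: [0.1, -0.3, 0.4]
grip_width: 0.094
```

Run:
```python
from plan import *
p,Rc,o=cur(); print(o['qpos'].round(3),o['time_s'])
Rt=np.stack([-F[:,0],F[:,1],-F[:,2]],1); go(G+F[:,2]*.08,Rt)
```

```text
[-0.433  0.083  1.508  0.     1.551  1.449] 11.5
tcp target [ 0.4673 -0.1771  0.2605] now [ 0.4524 -0.169   0.3231] | turn units [-0.28  6.56  1.01] | shift in current frame [0.84 0.16 3.13] | in new frame [-0.83  0.09  3.13]
```

Call:
carry_out --deltas '[{"x":0,"y":0,"z":0,"wx":-0.04,"wy":0.94,"wz":0.14,"jaw":70},{"x":0,"y":0,"z":0,"wx":-0.04,"wy":0.94,"wz":0.14,"jaw":70},{"x":0,"y":0,"z":0,"wx":-0.04,"wy":0.94,"wz":0.14,"jaw":70},{"x":0,"y":0,"z":0,"wx":-0.04,"wy":0.94,"wz":0.14,"jaw":70},{"x":0,"y":0,"z":0,"wx":-0.04,"wy":0.94,"wz":0.14,"jaw":70},{"x":0,"y":0,"z":0,"wx":-0.04,"wy":0.94,"wz":0.14,"jaw":70},{"x":0,"y":0,"z":0,"wx":-0.04,"wy":0.94,"wz":0.14,"jaw":70},{"x":-0.3,"y":0,"z":1,"wx":0,"wy":0,"wz":0,"jaw":70},{"x":-0.3,"y":0.1,"z":1,"wx":0,"wy":0,"wz":0,"jaw":70},{"x":-0.2,"y":0,"z":0.7,"wx":0,"wy":0,"wz":0,"jaw":70},{"x":0,"y":0,"z":0,"wx":0,"wy":0,"wz":0,"jaw":70}]'

```text
time_s: 12.42
ee_pos: [0.4634, -0.1757, 0.2658]
eef_rot: [3.139, -0.522, -0.385]
force: [0.9, 0.6, 0.0]
grip_width: 0.0656
```

Run:
```python
from plan import *
p,Rc,o=cur(); print(o['qpos'].round(3),o['time_s'])
Rt=np.stack([-F[:,0],F[:,1],-F[:,2]],1); go(G+F[:,2]*.0068,Rt)
im=ctrl.camera('scene');t=ctrl.camera('top');cv2.imwrite('pics/b1.png',np.hstack([cv2.resize(im[90:190,160:260],(400,400)),cv2.resize(t[130:230,290:390],(400,400))]))
```

```text
[-0.454 -0.162  1.957  0.043  0.826  1.482] 12.4167
tcp target [ 0.5011 -0.1912  0.1971] now [ 0.4634 -0.1757  0.2658] | turn units [-0.03  0.02  0.1 ] | shift in current frame [ 0.06 -0.    3.99] | in new frame [ 0.05 -0.01  3.99]
```

View pics/b1.png

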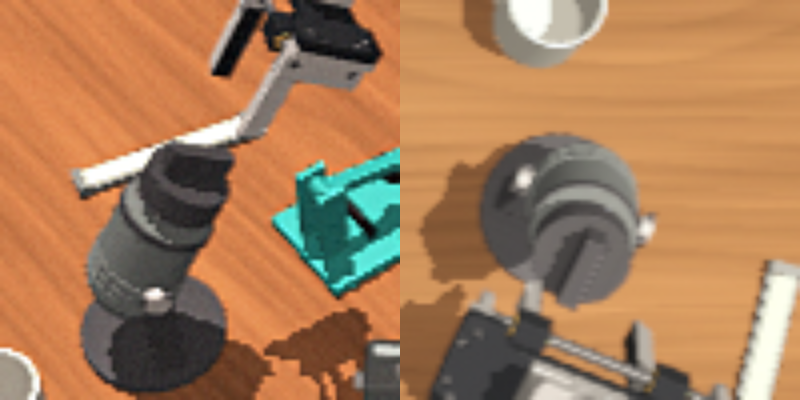

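Call:
carry_out --deltas '[{"x":0.05,"y":0,"z":1,"wx":0,"wy":0,"wz":0.1,"jaw":70},{"x":0,"y":0,"z":1,"wx":0,"wy":0,"wz":0,"jaw":70},{"x":0,"y":0,"z":1,"wx":0,"wy":0,"wz":0,"jaw":70},{"x":0,"y":0,"z":0.5,"wx":0,"wy":0,"wz":0,"jaw":70},{"x":0,"y":0,"z":0.2,"wx":0,"wy":0,"wz":0,"jaw":70},{"x":0,"y":0,"z":0,"wx":0,"wy":0,"wz":0,"jaw":70}]'

```text
time_s: 13.02
ee_pos: [0.4996, -0.1906, 0.2058]
eef_rot: [-3.139, -0.526, -0.396]
force: [0.4, 0.2, -0.6]
grip_width: 0.0657
```

Run:
```python
from plan import *
p,Rc,o=cur(); print(o['force'].round(2))
Rt=np.stack([-F[:,0],F[:,1],-F[:,2]],1); go(G+F[:,2]*.0068,Rt)
im=ctrl.camera('scene');t=ctrl.camera('top');cv2.imwrite('pics/b2.png',np.hstack([cv2.resize(im[90:190,160:260],(400,400)),cv2.resize(t[130:230,290:390],(400,400))]))
```

```text
[ 0.37  0.22 -0.62]
tcp target [ 0.5011 -0.1912  0.1971] now [ 0.4996 -0.1906  0.2058] | turn units [-0.03 -0.03 -0.03] | shift in current frame [-0.15 -0.    0.41] | in new frame [-0.14 -0.01  0.41]
```

View pics/b2.png

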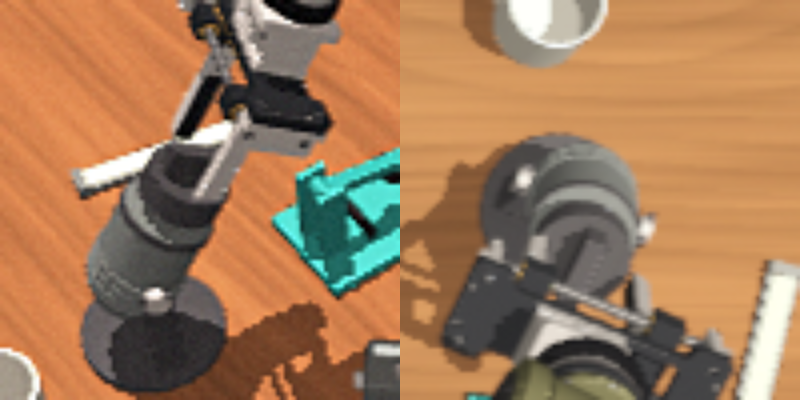

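Call:
carry_out --deltas '[{"x":-0.1,"y":0,"z":0.2,"wx":0,"wy":0,"wz":0,"jaw":70},{"x":0,"y":0,"z":0.2,"wx":0,"wy":0,"wz":0,"jaw":70},{"x":0,"y":0,"z":0,"wx":0,"wy":0,"wz":0,"jaw":70}]' --squeeze 15

```text
time_s: 13.37
ee_pos: [0.5018, -0.1914, 0.1979]
eef_rot: [-3.138, -0.528, -0.397]
force: [0.8, 2.3, 3.1]
grip_width: 0.0661
```

Call:
carry_out --deltas '[{"x":0,"y":0,"z":0,"wx":0,"wy":0,"wz":0,"jaw":5},{"x":0,"y":0,"z":0,"wx":0,"wy":0,"wz":0,"jaw":5},{"x":0,"y":0,"z":0,"wx":0,"wy":0,"wz":0,"jaw":5},{"x":0,"y":0,"z":0,"wx":0,"wy":0,"wz":0,"jaw":5},{"x":0,"y":0,"z":0,"wx":0,"wy":0,"wz":0,"jaw":5},{"x":0,"y":0,"z":0,"wx":0,"wy":0,"wz":0,"jaw":5},{"x":0,"y":0,"z":0,"wx":0,"wy":0,"wz":0,"jaw":5}]' --squeeze 15

```text
time_s: 13.95
ee_pos: [0.5013, -0.1935, 0.1987]
eef_rot: [3.141, -0.529, -0.397]
force: [-9.1, -15.3, 5.6]
grip_width: 0.0473
```

Run:
```python
from plan import *
p,Rc,o=cur(); print(o['force'].round(2),o['moment'].round(2),o['grip_width'], 'tool-frame force',(Rc.T@o['force']).round(2))
```

```text
[ -9.13 -15.34   5.59] [-3.24  1.51 -2.09] 0.04726843216198969 tool-frame force [ 0.67 17.68 -6.08]
```

Run:
```python
from plan import *
im=ctrl.camera('scene');t=ctrl.camera('top');g=lambda a:(np.clip(a/255*1.5,0,1)**.6*255).astype(np.uint8)
cv2.imwrite('pics/b3.png',np.hstack([cv2.resize(g(im[100:160,180:240]),(400,400),interpolation=2),cv2.resize(g(t[165:225,300:360]),(400,400),interpolation=2)]))
p,Rc,o=cur()
for s in(-1,1):
    X=p+Rc[:,1]*s*o['grip_width']/2; print(s,proj('scene',X),proj('top',X))
print((F.T@(p-G)).round(4), (F.T@Rc).round(3))
```

```text
-1 [[208.66986012 137.84609379]] [[328.79605674 192.10506737]]
1 [[205.18511925 127.59573879]] [[343.83056355 198.26662407]]
[-0.0017  0.0022 -0.0112] [[-1.     0.002 -0.005]
 [ 0.002  1.     0.001]
 [ 0.005  0.001 -1.   ]]
```

View pics/b3.png

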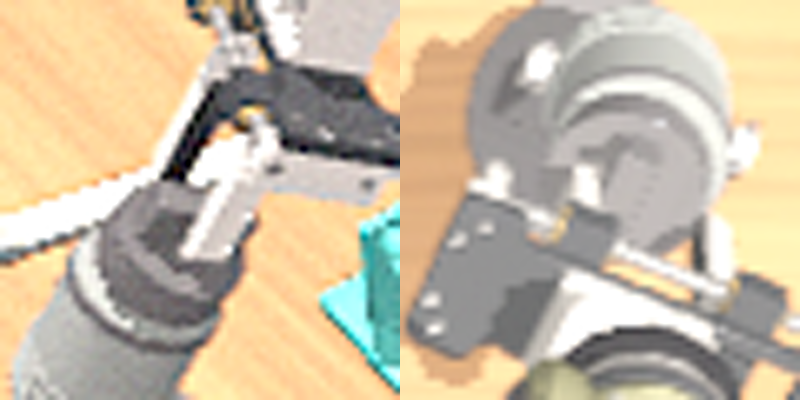

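```bash
sed -i 's/^top_disc=.*/&\ntop_disc=[(a-.5,b-.5) for a,b in top_disc]/; s/^sc_rim=.*/&\nsc_rim=[(a-.5,b-.5) for a,b in sc_rim]/; s/^sc_disc=.*/&\nsc_disc=[(a-.5,b-.5) for a,b in sc_disc]/; s/^tb=.*/&\ntb=[((u[0]-.5,u[1]-.5),k) for u,k in tb]/; s/^sb=.*/&\nsb=[((u[0]-.5,u[1]-.5),k) for u,k in sb]/; s/^  L=np.array/  cor=[(a-.5,b-.5) for a,b in cor]\n  L=np.array/' fit.py
python3 - <<'E'
from plan import *
np.savez('lamp_old.npz',g=G,F=F)
E
python3 fit.py
python3 - <<'E'
from plan import *
p,Rc,o=cur(); print((F.T@(p-G)).round(4))
Rt=np.stack([-F[:,0],F[:,1],-F[:,2]],1); go(G+F[:,2]*.0068,Rt)
E
```

```text
1 5.526405066304022 [ 0.4969 -0.1866  0.2123  2.7536 -0.0065]
1 5.525991574470793 [ 0.497  -0.1866  0.2124  2.7587 -0.0103]
1 32.79649367220343 [ 0.5    -0.1964  0.1644  3.271  -0.4361]
-1 29.171372509203614 [ 0.4955 -0.1901  0.2021  3.1626 -0.5955]
-1 29.05254822382315 [ 0.4954 -0.1905  0.2011  3.2313 -0.5484]
-1 29.078565288347463 [ 0.4952 -0.1903  0.201   3.2246 -0.5278]
[ 0.5  0.7  0.1  0.4  1.2  0.6  0.1  0.4  0.1  0.5  0.8  0.2  0.2  0.3
 -0.7  0.4  0.4 -0.9  0.1  0.5  0.7 -0.2  2.1  0.3  1.3  0.  -0.1 -1.3]
[ 0.49697274 -0.18662335  0.21239835] [[-0.799 -0.382 -0.464]
 [ 0.333 -0.924  0.187]
 [-0.5   -0.005  0.866]] mouth [ 0.52340913 -0.19727078  0.16303491]
cradle [ 0.49294285  0.19204649 -0.16911413] [-0.  -0.1  0.1 -0.2 -0.2  0.2  0.1  0.1]
[ 0.0011  0.0048 -0.0151]
tcp target [ 0.5025 -0.1889  0.202 ] now [ 0.5013 -0.1936  0.1987] | turn units [ 0.09 -0.06 -0.02] | shift in current frame [ 0.06 -0.24 -0.16] | in new frame [ 0.06 -0.24 -0.16]
```

Call:
carry_out --deltas '[{"x":0,"y":0,"z":0,"wx":0,"wy":0,"wz":0,"jaw":75},{"x":0,"y":0,"z":0,"wx":0,"wy":0,"wz":0,"jaw":75},{"x":0,"y":0,"z":-0.4,"wx":0,"wy":0,"wz":0,"jaw":75},{"x":0,"y":0,"z":-0.4,"wx":0,"wy":0,"wz":0,"jaw":75},{"x":0,"y":-0.13,"z":0,"wx":0,"wy":0,"wz":0,"jaw":50},{"x":0,"y":0,"z":0,"wx":0,"wy":0,"wz":0,"jaw":50},{"x":0,"y":0,"z":0,"wx":0,"wy":0,"wz":0,"jaw":50},{"x":0,"y":0,"z":0,"wx":0,"wy":0,"wz":0,"jaw":50}]'

```text
time_s: 14.72
ee_pos: [0.4951, -0.1859, 0.2114]
eef_rot: [-3.138, -0.526, -0.397]
force: [0.5, 0.1, -0.1]
grip_width: 0.0484
```

Run:
```python
from plan import *
p,Rc,o=cur(); print((F.T@(p-G)).round(4),o['force'])
Rt=np.stack([-F[:,0],F[:,1],-F[:,2]],1); go(G+F[:,2]*.0068,Rt)
```

```text
[0.0022 0.     0.0001] [ 0.49760395  0.09150412 -0.14480368]
tcp target [ 0.5025 -0.1889  0.202 ] now [ 0.4951 -0.1859  0.2114] | turn units [ 0.05 -0.04 -0.02] | shift in current frame [ 0.11 -0.    0.61] | in new frame [ 0.11 -0.    0.61]
```

Call:
carry_out --deltas '[{"x":0.1,"y":0,"z":0.3,"wx":0,"wy":0,"wz":0,"jaw":50},{"x":0,"y":0,"z":0.2,"wx":0,"wy":0,"wz":0,"jaw":50},{"x":0,"y":0,"z":0.06,"wx":0,"wy":0,"wz":0,"jaw":50},{"x":0,"y":0,"z":0,"wx":0,"wy":0,"wz":0,"jaw":50}]' --squeeze 15

```text
time_s: 15.05
ee_pos: [0.5019, -0.1889, 0.2021]
eef_rot: [-3.138, -0.526, -0.397]
force: [0.7, -0.7, -0.5]
grip_width: 0.047
```

Call:
carry_out --deltas '[{"x":0,"y":0,"z":0,"wx":0,"wy":0,"wz":0,"jaw":5},{"x":0,"y":0,"z":0,"wx":0,"wy":0,"wz":0,"jaw":5},{"x":0,"y":0,"z":0,"wx":0,"wy":0,"wz":0,"jaw":5},{"x":0,"y":0,"z":0,"wx":0,"wy":0,"wz":0,"jaw":5},{"x":0,"y":0,"z":0,"wx":0,"wy":0,"wz":0,"jaw":5},{"x":0,"y":0,"z":0,"wx":0,"wy":0,"wz":0,"jaw":5},{"x":0,"y":0,"z":0,"wx":0,"wy":0,"wz":0,"jaw":5}]' --squeeze 15

```text
time_s: 15.63
ee_pos: [0.5019, -0.1887, 0.2029]
eef_rot: [-3.138, -0.527, -0.397]
force: [-0.9, 2.5, -0.1]
grip_width: 0.016
```

Run:
```python
from plan import *
p,Rc,o=cur(); print((F.T@(p-G)).round(4), o['moment'].round(2),o['grip_width'], 'tool-frame force',(Rc.T@o['force']).round(2))
```

```text
[ 0.0001  0.0001 -0.0109] [0.44 0.41 0.14] 0.0159794831007504 tool-frame force [-1.58 -1.92 -0.8 ]
```

Call:
carry_out --deltas '[{"x":0,"y":0,"z":0,"wx":0,"wy":0,"wz":0,"jaw":5},{"x":0,"y":0,"z":0,"wx":0,"wy":0,"wz":0,"jaw":5},{"x":0,"y":0,"z":0.1,"wx":0,"wy":0,"wz":0,"jaw":5},{"x":0,"y":0,"z":0.1,"wx":0,"wy":0,"wz":0,"jaw":5},{"x":0,"y":0,"z":0.1,"wx":0,"wy":0,"wz":0,"jaw":5},{"x":0,"y":0,"z":0.1,"wx":0,"wy":0,"wz":0,"jaw":5},{"x":0,"y":0,"z":0,"wx":0,"wy":0,"wz":0,"jaw":5}]' --squeeze 45

```text
time_s: 16.22
ee_pos: [0.5057, -0.1903, 0.196]
eef_rot: [-3.138, -0.527, -0.397]
force: [-5.3, 4.7, 5.8]
grip_width: 0.0153
```

```bash
cat > st.py <<'E'
from plan import *
p,Rc,o=cur(); print(o['time_s'],'F-frame tcp',(F.T@(p-G)).round(4),'ang',(np.degrees(R.from_matrix(np.diag([-1,1,-1])@F.T@Rc).as_rotvec())).round(1), 'moment tool',(Rc.T@o['moment']).round(2),o['grip_width'].round(4), 'tool-frame force',(Rc.T@o['force']).round(2))
E
python3 st.py
```

```text
Traceback (most recent call last):
  File "st.py", line 2, in <module>
    p,Rc,o=cur(); print(o['time_s'],'F-frame tcp',(F.T@(p-G)).round(4),'ang',(np.degrees(R.from_matrix(np.diag([-1,1,-1])@F.T@Rc).as_rotvec())).round(1), 'moment tool',(Rc.T@o['moment']).round(2),o['grip_width'].round(4), 'tool-frame force',(Rc.T@o['force']).round(2))
                                                                                                                                                                                                    ^^^^^^^^^^^^^^^^^^^^^
AttributeError: 'float' object has no attribute 'round'
```

```bash
sed -i "s/o\['grip_width'\].round(4)/round(o['grip_width'],4)/" st.py; python3 st.py
```

```text
16.2167 F-frame tcp [-0.      0.0002 -0.019 ] ang [-0.2  0.2  0.1] moment tool [ 0.38 -1.06 -0.01] 0.0153 tool-frame force [-2.87 -2.34 -8.38]
```

Call:
carry_out --deltas '[{"x":0,"y":0,"z":0.05,"wx":0,"wy":0,"wz":0,"jaw":5},{"x":0,"y":0,"z":0,"wx":0,"wy":0,"wz":-0.5,"jaw":5},{"x":0,"y":0,"z":0,"wx":0,"wy":0,"wz":-0.5,"jaw":5},{"x":0,"y":0,"z":0,"wx":0,"wy":0,"wz":-0.5,"jaw":5},{"x":0,"y":0,"z":0,"wx":0,"wy":0,"wz":-0.5,"jaw":5}]'

```text
time_s: 16.63
ee_pos: [0.5062, -0.1908, 0.1956]
eef_rot: [3.051, -0.521, -0.21]
force: [-5.3, 2.4, 8.2]
grip_width: 0.0161
```

```bash
python3 st.py
```

```text
16.6333 F-frame tcp [-0.0004  0.0004 -0.0196] ang [-0.3  0.2 -9.2] moment tool [ 0.   -0.83  0.02] 0.0161 tool-frame force [ -0.88  -0.34 -10.05]
```

Call:
carry_out --deltas '[{"x":0,"y":0,"z":0,"wx":0,"wy":0,"wz":-0.8,"jaw":5},{"x":0,"y":0,"z":0,"wx":0,"wy":0,"wz":-0.8,"jaw":5},{"x":0,"y":0,"z":0,"wx":0,"wy":0,"wz":-0.8,"jaw":5},{"x":0,"y":0,"z":0,"wx":0,"wy":0,"wz":-0.8,"jaw":5},{"x":0,"y":0,"z":0,"wx":0,"wy":0,"wz":-0.8,"jaw":5},{"x":0,"y":0,"z":0,"wx":0,"wy":0,"wz":-0.8,"jaw":5},{"x":0,"y":0,"z":0,"wx":0,"wy":0,"wz":-0.8,"jaw":5},{"x":0,"y":0,"z":0,"wx":0,"wy":0,"wz":-0.8,"jaw":5},{"x":0,"y":0,"z":0,"wx":0,"wy":0,"wz":-0.8,"jaw":5},{"x":0,"y":0,"z":0,"wx":0,"wy":0,"wz":-0.8,"jaw":5}]'

```text
time_s: 17.47
ee_pos: [0.5064, -0.1909, 0.1959]
eef_rot: [2.746, -0.36, 0.48]
force: [-6.0, 2.2, 8.3]
grip_width: 0.0156
```

```bash
python3 st.py
```

```text
17.4667 F-frame tcp [-0.0007  0.0005 -0.0195] ang [ -0.3   0.2 -45.9] moment tool [ 0.31 -0.59 -0.01] 0.0156 tool-frame force [ -1.17  -0.77 -10.38]
```

Call:
carry_out --deltas '[{"x":0,"y":0,"z":0,"wx":0,"wy":0,"wz":-0.8,"jaw":5},{"x":0,"y":0,"z":0,"wx":0,"wy":0,"wz":-0.8,"jaw":5},{"x":0,"y":0,"z":0,"wx":0,"wy":0,"wz":-0.8,"jaw":5},{"x":0,"y":0,"z":0,"wx":0,"wy":0,"wz":-0.8,"jaw":5},{"x":0,"y":0,"z":0,"wx":0,"wy":0,"wz":-0.8,"jaw":5},{"x":0,"y":0,"z":0,"wx":0,"wy":0,"wz":-0.8,"jaw":5},{"x":0,"y":0,"z":0,"wx":0,"wy":0,"wz":-0.8,"jaw":5},{"x":0,"y":0,"z":0,"wx":0,"wy":0,"wz":-0.8,"jaw":5},{"x":0,"y":0,"z":0,"wx":0,"wy":0,"wz":-0.8,"jaw":5},{"x":0,"y":0,"z":0,"wx":0,"wy":0,"wz":-0.8,"jaw":5},{"x":0,"y":0,"z":0,"wx":0,"wy":0,"wz":-0.8,"jaw":5},{"x":0,"y":0,"z":0,"wx":0,"wy":0,"wz":0,"jaw":5}]'

```text
time_s: 18.47
ee_pos: [0.5064, -0.1909, 0.1959]
eef_rot: [2.614, -0.034, 1.121]
force: [-6.1, 2.1, 8.1]
grip_width: 0.0156
```

```bash
python3 st.py
```

```text
18.4667 F-frame tcp [-0.0007  0.0005 -0.0195] ang [ -0.4   0.  -86.3] moment tool [ 0.59 -0.21 -0.06] 0.0156 tool-frame force [ -0.52  -1.46 -10.22]
```

Turned 86°, with only a small moment. Now I'll pull straight out along the axis.

Call:
carry_out --deltas '[{"x":0,"y":0,"z":-0.25,"wx":0,"wy":0,"wz":0,"jaw":5},{"x":0,"y":0,"z":-0.3,"wx":0,"wy":0,"wz":0,"jaw":5},{"x":0,"y":0,"z":-0.3,"wx":0,"wy":0,"wz":0,"jaw":5},{"x":0,"y":0,"z":0,"wx":0,"wy":0,"wz":0,"jaw":5}]'

```text
time_s: 18.8
ee_pos: [0.498, -0.1873, 0.2104]
eef_rot: [2.616, -0.036, 1.117]
force: [0.3, -0.8, -2.3]
grip_width: 0.0155
```

```bash
python3 st.py
```

```text
18.8 F-frame tcp [-0.      0.0002 -0.0023] ang [ -0.3  -0.  -86.1] moment tool [ 0.43 -0.16 -0.06] 0.0155 tool-frame force [-0.63 -0.57  2.28]
```

Call:
carry_out --deltas '[{"x":0,"y":0,"z":-0.5,"wx":0,"wy":0,"wz":0,"jaw":5},{"x":0,"y":0,"z":-0.5,"wx":0,"wy":0,"wz":0,"jaw":5},{"x":0,"y":0,"z":-0.5,"wx":0,"wy":0,"wz":0,"jaw":5},{"x":0,"y":0,"z":-0.5,"wx":0,"wy":0,"wz":0,"jaw":5},{"x":0,"y":0,"z":-0.7,"wx":0,"wy":0,"wz":0,"jaw":5},{"x":0,"y":0,"z":-0.7,"wx":0,"wy":0,"wz":0,"jaw":5},{"x":0,"y":0,"z":-0.7,"wx":0,"wy":0,"wz":0,"jaw":5},{"x":0,"y":0,"z":0,"wx":0,"wy":0,"wz":0,"jaw":5}]'

```text
time_s: 19.47
ee_pos: [0.4598, -0.1715, 0.2839]
eef_rot: [2.612, -0.036, 1.118]
force: [-0.1, 0.4, -2.7]
grip_width: 0.0156
```

```bash
python3 st.py
python3 - <<'E'
from plan import *
im=ctrl.camera('scene');cv2.imwrite('pics/c1.png',cv2.resize(im[70:190,150:310],(800,600),interpolation=2))
print(ctrl.get_obs()['qpos'].round(3))
E
```

```text
19.4667 F-frame tcp [-0.001  -0.0002  0.082 ] ang [ -0.5   0.2 -86.1] moment tool [ 0.59 -0.07 -0.09] 0.0156 tool-frame force [ 0.24 -1.58  2.19]
[-4.470e-01 -1.900e-01  1.944e+00  3.800e-02  8.590e-01 -1.000e-03]
```

View pics/c1.png

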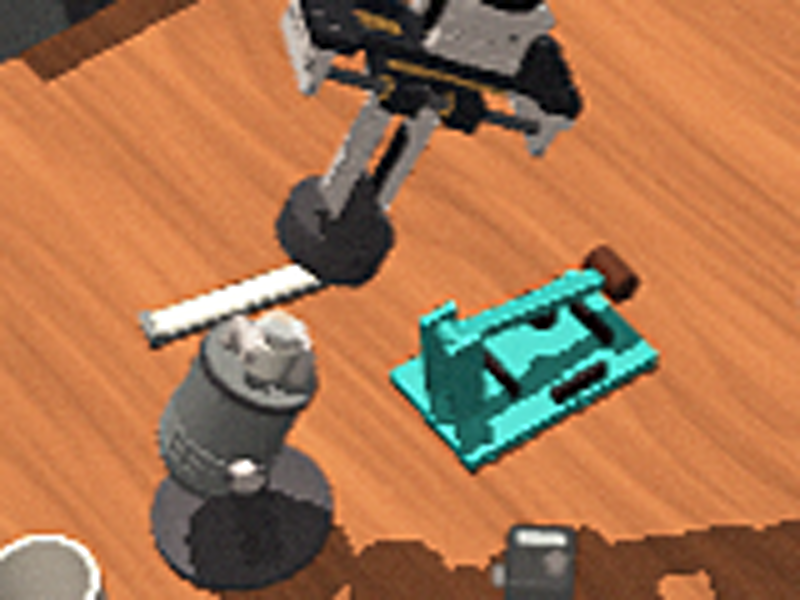

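```bash
cat > pl.py <<'E'
from plan import *
h=CR[2]+np.pi/2
S=cr(0,0,0)
p,Rc,o=cur(); print(o['time_s'],o['qpos'].round(3))
Rt=down(h); go(S+[0,0,.031+.15],Rt,grasp=False)
yh=np.arctan2(Rc[1,1],Rc[0,1]); print('yheading',yh,'target',h)
Rd=down(yh); print('untilt',R.from_matrix(Rc.T@Rd).as_rotvec()/.08,'then wz',R.from_matrix(Rd.T@Rt).as_rotvec()/.08)
print('tilt deg',np.degrees(np.arccos(-Rc[2,2])))
E
python3 pl.py
```

```text
19.5167 [-4.470e-01 -1.900e-01  1.944e+00  3.800e-02  8.590e-01 -1.000e-03]
tcp target [0.4929 0.192  0.193 ] now [ 0.46   -0.1716  0.2823] | turn units [  5.     5.81 -22.69] | shift in current frame [16.89 -8.16  1.12] | in new frame [ 1.44 18.2   4.47]
yheading -0.47444444360651605 target 1.401682193554946
untilt [ 6.60074209 -0.51435597  0.1390733 ] then wz [ -0.          -0.         -23.45158296]
tilt deg 30.3471311179085
```

Call:
carry_out --deltas '[{"x":0,"y":0,"z":-0.5,"wx":0.94,"wy":-0.07,"wz":0.02,"jaw":5},{"x":0,"y":0,"z":-0.5,"wx":0.94,"wy":-0.07,"wz":0.02,"jaw":5},{"x":0,"y":0,"z":-0.5,"wx":0.94,"wy":-0.07,"wz":0.02,"jaw":5},{"x":0,"y":0,"z":-0.3,"wx":0.94,"wy":-0.07,"wz":0.02,"jaw":5},{"x":0,"y":0,"z":0,"wx":0.94,"wy":-0.07,"wz":0.02,"jaw":5},{"x":0,"y":0,"z":0,"wx":0.94,"wy":-0.07,"wz":0.02,"jaw":5},{"x":0,"y":0,"z":0,"wx":0.94,"wy":-0.07,"wz":0.02,"jaw":5},{"x":0,"y":0,"z":0,"wx":0,"wy":0,"wz":-0.8,"jaw":5},{"x":0,"y":0,"z":0,"wx":0,"wy":0,"wz":-1,"jaw":5},{"x":0,"y":0,"z":0,"wx":0,"wy":0,"wz":-1,"jaw":5},{"x":0,"y":0,"z":0,"wx":0,"wy":0,"wz":-1,"jaw":5},{"x":0,"y":0,"z":0,"wx":0,"wy":0,"wz":-1,"jaw":5}]'

```text
time_s: 20.52
ee_pos: [0.4466, -0.1661, 0.3125]
eef_rot: [-3.14, -0.002, 1.485]
force: [-0.5, -0.3, -3.9]
grip_width: 0.0156
```

Call:
carry_out --deltas '[{"x":0,"y":0,"z":0,"wx":0,"wy":0,"wz":-1,"jaw":5},{"x":0,"y":0,"z":0,"wx":0,"wy":0,"wz":-1,"jaw":5},{"x":0,"y":0,"z":0,"wx":0,"wy":0,"wz":-1,"jaw":5},{"x":0,"y":0,"z":0,"wx":0,"wy":0,"wz":-1,"jaw":5},{"x":0,"y":0,"z":0,"wx":0,"wy":0,"wz":-1,"jaw":5},{"x":0,"y":0,"z":0,"wx":0,"wy":0,"wz":-1,"jaw":5},{"x":0,"y":0,"z":0,"wx":0,"wy":0,"wz":-1,"jaw":5},{"x":0,"y":0,"z":0,"wx":0,"wy":0,"wz":-1,"jaw":5},{"x":0,"y":0,"z":0,"wx":0,"wy":0,"wz":-1,"jaw":5},{"x":0,"y":0,"z":0,"wx":0,"wy":0,"wz":-1,"jaw":5},{"x":0,"y":0,"z":0,"wx":0,"wy":0,"wz":-1,"jaw":5},{"x":0,"y":0,"z":0,"wx":0,"wy":0,"wz":-1,"jaw":5}]'

```text
time_s: 21.52
ee_pos: [0.4466, -0.166, 0.3125]
eef_rot: [3.14, -0.002, 2.445]
force: [-0.1, -0.0, -4.2]
grip_width: 0.0159
```

Call:
carry_out --deltas '[{"x":0,"y":0,"z":0,"wx":0,"wy":0,"wz":-1,"jaw":5},{"x":0,"y":0,"z":0,"wx":0,"wy":0,"wz":-1,"jaw":5},{"x":0,"y":0,"z":0,"wx":0,"wy":0,"wz":-1,"jaw":5},{"x":0,"y":0,"z":0,"wx":0,"wy":0,"wz":-1,"jaw":5},{"x":0,"y":0,"z":0,"wx":0,"wy":0,"wz":-1,"jaw":5},{"x":0,"y":0,"z":0,"wx":0,"wy":0,"wz":-1,"jaw":5},{"x":0,"y":0,"z":0,"wx":0,"wy":0,"wz":-0.6,"jaw":5},{"x":0,"y":0,"z":0,"wx":0,"wy":0,"wz":0,"jaw":5}]'

```text
time_s: 22.18
ee_pos: [0.4465, -0.166, 0.3126]
eef_rot: [3.139, -0.001, 2.971]
force: [0.3, -0.0, -3.2]
grip_width: 0.0158
```

```bash
python3 pl.py
```

```text
22.1833 [-0.434  0.071  1.545  0.002  1.527 -1.834]
tcp target [0.4929 0.192  0.193 ] now [ 0.4465 -0.166   0.3126] | turn units [ 0.03 -0.02 -0.02] | shift in current frame [ 0.74 18.02  6.02] | in new frame [ 0.73 18.04  5.98]
yheading 1.4002924572565172 target 1.401682193554946
untilt [ 2.85013512e-02 -1.68136685e-02  1.91685021e-05] then wz [ 0.         0.        -0.0173717]
tilt deg 0.1516788154316244
```

Call:
carry_out --deltas '[{"x":0,"y":0.5,"z":0,"wx":0,"wy":0,"wz":0,"jaw":5},{"x":0,"y":1,"z":0,"wx":0,"wy":0,"wz":0,"jaw":5},{"x":0,"y":1,"z":0,"wx":0,"wy":0,"wz":0,"jaw":5},{"x":0,"y":1,"z":0,"wx":0,"wy":0,"wz":0,"jaw":5},{"x":0,"y":1,"z":0,"wx":0,"wy":0,"wz":0,"jaw":5},{"x":0,"y":1,"z":0,"wx":0,"wy":0,"wz":0,"jaw":5},{"x":0,"y":1,"z":0,"wx":0,"wy":0,"wz":0,"jaw":5},{"x":0,"y":1,"z":0,"wx":0,"wy":0,"wz":0,"jaw":5},{"x":0.1,"y":1,"z":0,"wx":0,"wy":0,"wz":0,"jaw":5},{"x":0.1,"y":1,"z":0,"wx":0,"wy":0,"wz":0,"jaw":5},{"x":0.1,"y":1,"z":0,"wx":0,"wy":0,"wz":0,"jaw":5},{"x":0.1,"y":1,"z":0,"wx":0,"wy":0,"wz":0,"jaw":5}]'

```text
time_s: 23.18
ee_pos: [0.4779, 0.0637, 0.3136]
eef_rot: [3.139, -0.001, 2.967]
force: [0.7, 0.0, -3.1]
grip_width: 0.016
```

Call:
carry_out --deltas '[{"x":0.1,"y":1,"z":0.2,"wx":0,"wy":0,"wz":0,"jaw":5},{"x":0.1,"y":1,"z":0.5,"wx":0,"wy":0,"wz":0,"jaw":5},{"x":0.1,"y":1,"z":0.8,"wx":0,"wy":0,"wz":0,"jaw":5},{"x":0,"y":1,"z":1,"wx":0,"wy":0,"wz":0,"jaw":5},{"x":0,"y":1,"z":1,"wx":0,"wy":0,"wz":0,"jaw":5},{"x":0,"y":1,"z":1,"wx":0,"wy":0,"wz":0,"jaw":5},{"x":0,"y":0.5,"z":1,"wx":0,"wy":0,"wz":0,"jaw":5},{"x":0,"y":0,"z":0.5,"wx":0,"wy":0,"wz":0,"jaw":5},{"x":0,"y":0,"z":0,"wx":0,"wy":0,"wz":0,"jaw":5}]'

```text
time_s: 23.93
ee_pos: [0.4933, 0.1916, 0.1917]
eef_rot: [3.141, -0.004, 2.969]
force: [-0.6, -1.0, -3.1]
grip_width: 0.0159
```

```bash
python3 pl.py
python3 - <<'E'
from plan import *
im=ctrl.camera('scene');t=ctrl.camera('top');cv2.imwrite('pics/d1.png',np.hstack([cv2.resize(im[170:270,230:330],(400,400),interpolation=2),cv2.resize(t[155:235,175:255],(400,400),interpolation=2)]))
E
```

```text
23.9333 [ 0.3    0.268  1.595  0.002  1.283 -1.098]
tcp target [0.4929 0.192  0.193 ] now [0.4933 0.1916 0.1917] | turn units [ 0.   -0.06 -0.05] | shift in current frame [ 0.02  0.02 -0.07] | in new frame [ 0.02  0.02 -0.07]
yheading 1.3978130715943884 target 1.401682193554946
untilt [ 1.36454281e-03 -5.50763814e-02  3.00616808e-06] then wz [ 0.          0.         -0.04836402]
tilt deg 0.2525290047252305
```

View pics/d1.png

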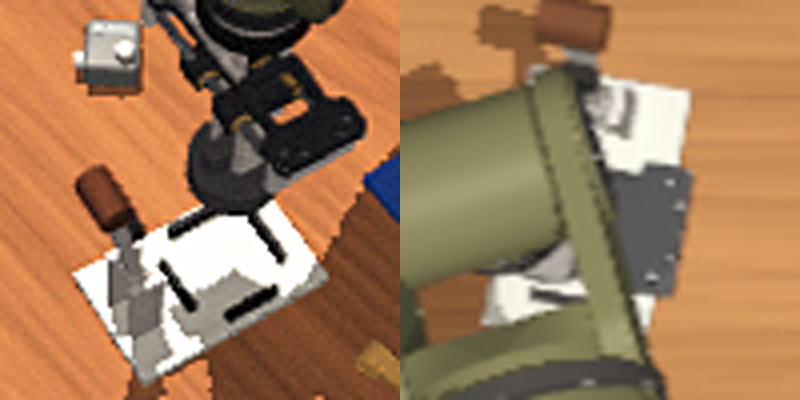

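Run:
```python
from plan import *
print(onz('scene',(285.1,235.1),.019), cr(0,0,.007))
im=ctrl.camera('scene')[190:270,240:330]
k=8; a=cv2.resize(im,None,fx=k,fy=k,interpolation=2)
def pl(X):
    q=(((proj('scene',X)-[240,190]+.5)*k)).astype(int); cv2.polylines(a,[q.reshape(-1,1,2)],True,(0,0,255),1)
pl(np.array([cr(x,y,0) for x,y in [(.11,.055),(.11,-.055),(-.07,-.055),(-.07,.055)]]))
for z in (0,.012):
    for s in(1,-1):
        pl(np.array([cr(.0405*s,-.025,z),cr(.0405*s,.025,z)])); pl(np.array([cr(-.025,.0405*s,z),cr(.025,.0405*s,z)]))
cv2.imwrite('pics/d2.png',a[:600])
```

```text
[0.49494464 0.19400081 0.019     ] [0.49294285 0.19204649 0.019     ]
```

View pics/d2.png

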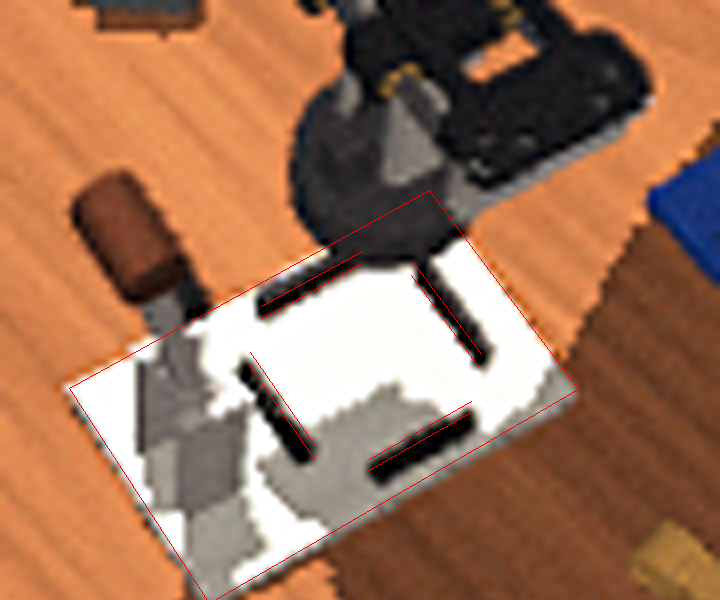

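Call:
carry_out --deltas '[{"x":0,"y":0.07,"z":0.5,"wx":0,"wy":-0.05,"wz":-0.05,"jaw":5},{"x":0,"y":0,"z":1,"wx":0,"wy":0,"wz":0,"jaw":5},{"x":0,"y":0,"z":1,"wx":0,"wy":0,"wz":0,"jaw":5},{"x":0,"y":0,"z":1,"wx":0,"wy":0,"wz":0,"jaw":5},{"x":0,"y":0,"z":1,"wx":0,"wy":0,"wz":0,"jaw":5},{"x":0,"y":0,"z":0.8,"wx":0,"wy":0,"wz":0,"jaw":5},{"x":0,"y":0,"z":0.5,"wx":0,"wy":0,"wz":0,"jaw":5},{"x":0,"y":0,"z":0,"wx":0,"wy":0,"wz":0,"jaw":5},{"x":0,"y":0,"z":0,"wx":0,"wy":0,"wz":0,"jaw":5}]'

```text
time_s: 24.83
ee_pos: [0.4956, 0.1928, 0.0791]
eef_rot: [3.139, 0.004, 2.972]
force: [-0.2, -0.2, -2.8]
grip_width: 0.0158
```

```bash
python3 pl.py
python3 - <<'E'
from plan import *
im=ctrl.camera('scene')[180:270,230:330]
cv2.imwrite('pics/d3.png',cv2.resize(im,None,fx=6,fy=6,interpolation=2))
E
```

```text
24.8333 [ 0.302  0.398  1.705  0.     1.033 -1.1  ]
tcp target [0.4929 0.192  0.193 ] now [0.4956 0.1928 0.0791] | turn units [ 0.03  0.05 -0.  ] | shift in current frame [ 0.1  -0.04 -5.69] | in new frame [ 0.13 -0.06 -5.69]
yheading 1.4013365393506734 target 1.401682193554946
untilt [ 3.16949721e-02  5.31791234e-02 -6.74205712e-05] then wz [ 0.          0.         -0.00432068]
tilt deg 0.2837649978981012
```

View pics/d3.png

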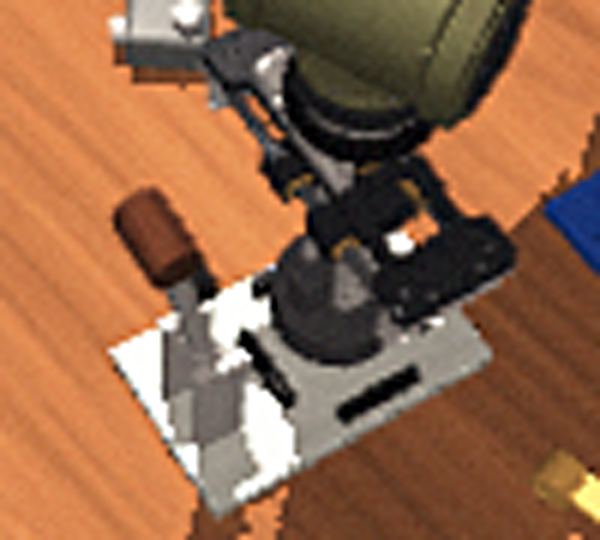

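Call:
carry_out --deltas '[{"x":0.08,"y":0,"z":0.4,"wx":0.03,"wy":0.05,"wz":0,"jaw":5},{"x":0,"y":0,"z":0.4,"wx":0,"wy":0,"wz":0,"jaw":5},{"x":0,"y":0,"z":0.4,"wx":0,"wy":0,"wz":0,"jaw":5},{"x":0,"y":0,"z":0.2,"wx":0,"wy":0,"wz":0,"jaw":5},{"x":0,"y":0,"z":0.1,"wx":0,"wy":0,"wz":0,"jaw":5},{"x":0,"y":0,"z":0.1,"wx":0,"wy":0,"wz":0,"jaw":5},{"x":0,"y":0,"z":0,"wx":0,"wy":0,"wz":0,"jaw":5},{"x":0,"y":0,"z":0,"wx":0,"wy":0,"wz":0,"jaw":5}]'

```text
time_s: 25.55
ee_pos: [0.4936, 0.1932, 0.0463]
eef_rot: [-3.141, -0.001, 2.973]
force: [0.1, -0.0, -4.1]
grip_width: 0.0157
```

Call:
carry_out --deltas '[{"x":0,"y":0,"z":0.06,"wx":0,"wy":0,"wz":0,"jaw":5},{"x":0,"y":0,"z":0.06,"wx":0,"wy":0,"wz":0,"jaw":5},{"x":0,"y":0,"z":0,"wx":0,"wy":0,"wz":0,"jaw":5}]'

```text
time_s: 25.8
ee_pos: [0.4935, 0.1932, 0.0436]
eef_rot: [-3.141, -0.001, 2.973]
force: [-0.2, 1.1, -3.4]
grip_width: 0.0157
```

Call:
carry_out --deltas '[{"x":0,"y":0,"z":0.06,"wx":0,"wy":0,"wz":0,"jaw":5},{"x":0,"y":0,"z":0.04,"wx":0,"wy":0,"wz":0,"jaw":5},{"x":0,"y":0,"z":0,"wx":0,"wy":0,"wz":0,"jaw":5}]'

```text
time_s: 26.05
ee_pos: [0.4937, 0.1932, 0.042]
eef_rot: [-3.141, -0.0, 2.973]
force: [-1.1, -1.2, 0.1]
grip_width: 0.0158
```

Call:
carry_out --deltas '[{"x":0,"y":0,"z":0.04,"wx":0,"wy":0,"wz":0,"jaw":5},{"x":0,"y":0,"z":0,"wx":0,"wy":0,"wz":0,"jaw":5},{"x":0,"y":0,"z":0,"wx":0,"wy":0,"wz":0,"jaw":5}]'

```text
time_s: 26.3
ee_pos: [0.4937, 0.1932, 0.042]
eef_rot: [-3.141, -0.0, 2.973]
force: [-5.0, -3.5, 11.4]
grip_width: 0.0159
```

Run:
```python
from plan import *
o=ctrl.get_obs(); print(o['force'].round(1),o['moment'].round(2))
im=ctrl.camera('scene')[180:270,230:330]
cv2.imwrite('pics/d4.png',cv2.resize(im,None,fx=6,fy=6,interpolation=2))
```

```text
[-5.  -3.5 11.4] [-0.5   1.18 -0.  ]
```

View pics/d4.png

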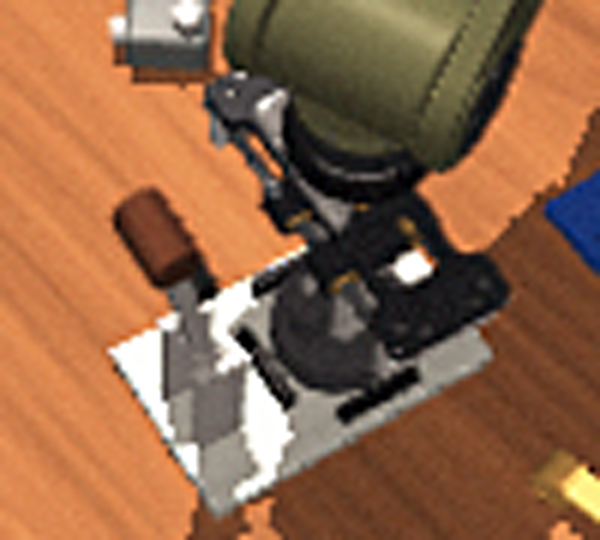

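Call:
carry_out --deltas '[{"x":0,"y":0,"z":-0.05,"wx":0,"wy":0,"wz":0,"jaw":5},{"x":0,"y":0,"z":0,"wx":0,"wy":0,"wz":0,"jaw":50},{"x":0,"y":0,"z":0,"wx":0,"wy":0,"wz":0,"jaw":50},{"x":0,"y":0,"z":0,"wx":0,"wy":0,"wz":0,"jaw":50},{"x":0,"y":0,"z":0,"wx":0,"wy":0,"wz":0,"jaw":50},{"x":0,"y":0,"z":-0.3,"wx":0,"wy":0,"wz":0,"jaw":50},{"x":0,"y":0,"z":-0.6,"wx":0,"wy":0,"wz":0,"jaw":50},{"x":0,"y":0,"z":-1,"wx":0,"wy":0,"wz":0,"jaw":100},{"x":0,"y":0,"z":-1,"wx":0,"wy":0,"wz":0,"jaw":100},{"x":0,"y":0,"z":-1,"wx":0,"wy":0,"wz":0,"jaw":100},{"x":0,"y":0,"z":-1,"wx":0,"wy":0,"wz":0,"jaw":100},{"x":0,"y":0,"z":-1,"wx":0,"wy":0,"wz":0,"jaw":100}]'

```text
time_s: 27.35
ee_pos: [0.4936, 0.1932, 0.1622]
eef_rot: [3.141, 0.0, 2.973]
force: [-0.1, 0.0, 0.8]
grip_width: 0.077
```

Call:
carry_out --deltas '[{"x":0,"y":0,"z":-1,"wx":0,"wy":0,"wz":0,"jaw":100},{"x":0,"y":0,"z":-1,"wx":0,"wy":0,"wz":0,"jaw":100},{"x":0,"y":0,"z":-1,"wx":0,"wy":0,"wz":0,"jaw":100},{"x":0,"y":0,"z":-1,"wx":0,"wy":0,"wz":0,"jaw":100},{"x":0,"y":0,"z":-1,"wx":0,"wy":0,"wz":0,"jaw":100},{"x":0,"y":0,"z":-0.5,"wx":0,"wy":0,"wz":0,"jaw":100},{"x":0,"y":0,"z":0,"wx":0,"wy":0,"wz":0,"jaw":100}]'

```text
time_s: 27.93
ee_pos: [0.4941, 0.1934, 0.2728]
eef_rot: [3.14, 0.003, 2.973]
force: [-0.6, 0.4, -0.3]
grip_width: 0.0938
```

Run:
```python
from plan import *
h=CR[2]+np.pi/2
p,_,o=cur(); print(p,o['time_s'])
k=np.array([.6104,.1719,.2134+.0188]); print('knob last',k)
go(k,down(h))
im=ctrl.camera('scene')[170:270,220:330]
cv2.imwrite('pics/e1.png',cv2.resize(im,None,fx=6,fy=6,interpolation=2)[:600])
```

```text
[0.49414819 0.19338779 0.27278822] 27.9333
knob last [0.6104 0.1719 0.2322]
tcp target [0.6104 0.1719 0.2134] now [0.4941 0.1934 0.2728] | turn units [0.02 0.04 0.  ] | shift in current frame [-5.9  -0.09  2.99] | in new frame [-5.91 -0.08  2.97]
```

View pics/e1.png

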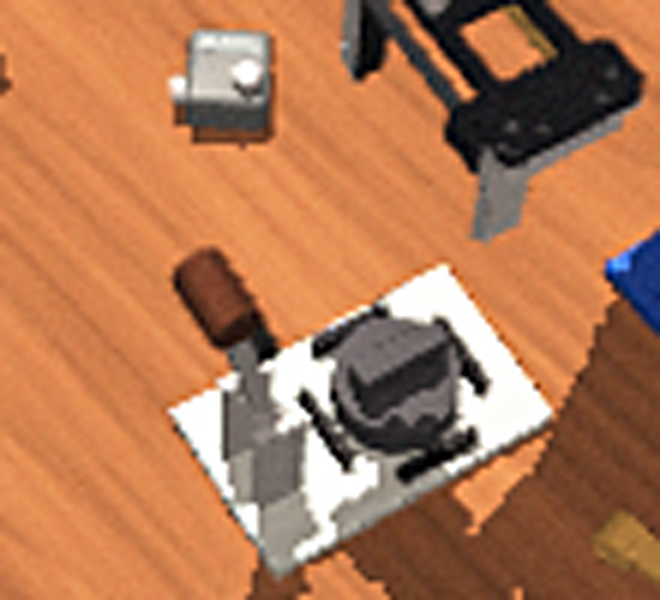

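Call:
carry_out --deltas '[{"x":-1,"y":0,"z":0,"wx":0,"wy":0.04,"wz":0,"jaw":100},{"x":-1,"y":0,"z":0,"wx":0,"wy":0,"wz":0,"jaw":100},{"x":-1,"y":0,"z":0,"wx":0,"wy":0,"wz":0,"jaw":100},{"x":-1,"y":0,"z":0,"wx":0,"wy":0,"wz":0,"jaw":100},{"x":-1,"y":0,"z":0,"wx":0,"wy":0,"wz":0,"jaw":100},{"x":-0.9,"y":-0.05,"z":0,"wx":0,"wy":0,"wz":0,"jaw":100},{"x":0,"y":0,"z":0.8,"wx":0,"wy":0,"wz":0,"jaw":100},{"x":0,"y":0,"z":1,"wx":0,"wy":0,"wz":0,"jaw":100},{"x":0,"y":0,"z":0.8,"wx":0,"wy":0,"wz":0,"jaw":100},{"x":0,"y":0,"z":0.4,"wx":0,"wy":0,"wz":0,"jaw":100},{"x":0,"y":0,"z":0,"wx":0,"wy":0,"wz":0,"jaw":100},{"x":0,"y":0,"z":0,"wx":0,"wy":0,"wz":0,"jaw":100}]' --squeeze 12

```text
time_s: 28.98
ee_pos: [0.6095, 0.1724, 0.2094]
eef_rot: [-3.141, -0.005, 2.973]
force: [1.0, 0.5, 0.3]
grip_width: 0.0943
```

Run:
```python
from plan import *
h=CR[2]+np.pi/2
k=np.array([.6104,.1719,.2134+.0188]); go(k,down(h))
im=ctrl.camera('scene')[170:270,220:330]
cv2.imwrite('pics/e2.png',cv2.resize(im,None,fx=6,fy=6,interpolation=2)[:600])
```

```text
tcp target [0.6104 0.1719 0.2134] now [0.6095 0.1724 0.2094] | turn units [-0.01 -0.06  0.  ] | shift in current frame [-0.05 -0.02 -0.2 ] | in new frame [-0.05 -0.02 -0.2 ]
```

View pics/e2.png

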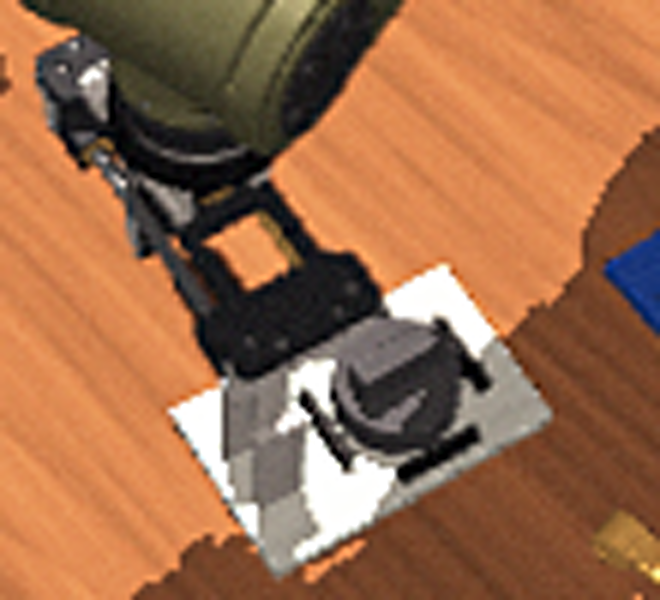

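Call:
carry_out --deltas '[{"x":-0.05,"y":0,"z":-0.2,"wx":0,"wy":-0.05,"wz":0,"jaw":30},{"x":0,"y":0,"z":0,"wx":0,"wy":0,"wz":0,"jaw":30},{"x":0,"y":0,"z":0,"wx":0,"wy":0,"wz":0,"jaw":30},{"x":0,"y":0,"z":0,"wx":0,"wy":0,"wz":0,"jaw":30},{"x":0,"y":0,"z":0,"wx":0,"wy":0,"wz":0,"jaw":30},{"x":0,"y":0,"z":0,"wx":0,"wy":0,"wz":0,"jaw":30},{"x":0,"y":0,"z":0,"wx":0,"wy":0,"wz":0,"jaw":30},{"x":0,"y":0,"z":0,"wx":0,"wy":0,"wz":0,"jaw":30},{"x":0,"y":0,"z":0,"wx":0,"wy":0,"wz":0,"jaw":30},{"x":0,"y":0,"z":0,"wx":0,"wy":0,"wz":0,"jaw":30}]' --squeeze 12

```text
time_s: 29.87
ee_pos: [0.6106, 0.1719, 0.2135]
eef_rot: [-3.141, -0.0, 2.972]
force: [-1.2, -3.6, 0.1]
grip_width: 0.0397
```

```bash
cat > kn.py <<'E'
from plan import *
p,Rc,o=cur(); g=p+[0,0,ctrl.grasp_offset]; d=g-cr(.085,0,.073); hx=np.array([cy,sy,0]); hy=np.array([-sy,cy,0])
print(o['time_s'],'x',round(d@hx,4),'y',round(d@hy,4),'z',round(d[2],4),'r',round(np.hypot(d@hx,d[2]),4),'clamp',round(.18+np.arctan2(d[2],-d@hx),3),'force tool',(Rc.T@o['force']).round(1),round(o['grip_width'],4))
E
python3 kn.py
```

```text
29.8667 x 0.0343 y -0.0001 z 0.1473 r 0.1513 clamp 1.98 force tool [ 0.6 -3.8 -0.1] 0.0397
```

Call:
carry_out --deltas '[{"x":0.58,"y":0,"z":-0.12,"wx":0,"wy":0,"wz":0,"jaw":30},{"x":0.75,"y":0,"z":-0.07,"wx":0,"wy":0,"wz":0,"jaw":30},{"x":0.75,"y":0,"z":0,"wx":0,"wy":0,"wz":0,"jaw":30},{"x":0.75,"y":0,"z":0.08,"wx":0,"wy":0,"wz":0,"jaw":30},{"x":0.73,"y":0,"z":0.15,"wx":0,"wy":0,"wz":0,"jaw":30},{"x":0.72,"y":0,"z":0.22,"wx":0,"wy":0,"wz":0,"jaw":30},{"x":0.69,"y":0,"z":0.29,"wx":0,"wy":0,"wz":0,"jaw":30},{"x":0.66,"y":0,"z":0.36,"wx":0,"wy":0,"wz":0,"jaw":30},{"x":0.62,"y":0,"z":0.42,"wx":0,"wy":0,"wz":0,"jaw":30}]'

```text
time_s: 30.62
ee_pos: [0.4872, 0.1939, 0.1876]
eef_rot: [3.14, 0.002, 2.973]
force: [3.0, 4.2, 1.7]
grip_width: 0.0401
```

```bash
python3 kn.py
```

```text
30.6167 x -0.091 y 0.0008 z 0.1214 r 0.1517 clamp 1.108 force tool [-2.2  4.6 -1.7] 0.0401
```

Call:
carry_out --deltas '[{"x":0.57,"y":0,"z":0.48,"wx":0,"wy":0,"wz":0,"jaw":30},{"x":0.52,"y":0,"z":0.54,"wx":0,"wy":0,"wz":0,"jaw":30},{"x":0.47,"y":0,"z":0.59,"wx":0,"wy":0,"wz":0,"jaw":30},{"x":0.4,"y":0,"z":0.63,"wx":0,"wy":0,"wz":0,"jaw":30},{"x":0.34,"y":0,"z":0.67,"wx":0,"wy":0,"wz":0,"jaw":30},{"x":0.27,"y":0,"z":0.7,"wx":0,"wy":0,"wz":0,"jaw":30},{"x":0.1,"y":0,"z":0.4,"wx":0,"wy":0,"wz":0,"jaw":30},{"x":0,"y":0,"z":0,"wx":0,"wy":0,"wz":0,"jaw":30}]'

```text
time_s: 31.28
ee_pos: [0.4339, 0.2033, 0.1056]
eef_rot: [3.14, -0.001, 2.973]
force: [-2.8, 8.4, -0.8]
grip_width: 0.04
```

```bash
python3 kn.py
```

```text
31.2833 x -0.1451 y 0.0012 z 0.0394 r 0.1504 clamp 0.445 force tool [4.2 7.8 0.8] 0.04
```

Call:
carry_out --deltas '[{"x":0.1,"y":0.05,"z":0.5,"wx":0,"wy":0,"wz":0,"jaw":30},{"x":0.07,"y":0,"z":0.5,"wx":0,"wy":0,"wz":0,"jaw":30},{"x":0.04,"y":0,"z":0.4,"wx":0,"wy":0,"wz":0,"jaw":30},{"x":0.01,"y":0,"z":0.2,"wx":0,"wy":0,"wz":0,"jaw":30},{"x":0,"y":0,"z":0.1,"wx":0,"wy":0,"wz":0,"jaw":30},{"x":0,"y":0,"z":0,"wx":0,"wy":0,"wz":0,"jaw":30}]'

```text
time_s: 31.78
ee_pos: [0.4302, 0.2041, 0.0723]
eef_rot: [-3.141, -0.001, 2.973]
force: [-4.2, 2.6, -2.9]
grip_width: 0.04
```

```bash
python3 kn.py
```

```text
31.7833 x -0.1489 y 0.0013 z 0.0061 r 0.149 clamp 0.221 force tool [4.5 1.8 2.9] 0.04
```

Call:
carry_out --deltas '[{"x":0,"y":0,"z":0.1,"wx":0,"wy":0,"wz":0,"jaw":30},{"x":0,"y":0,"z":0.1,"wx":0,"wy":0,"wz":0,"jaw":30},{"x":0,"y":0,"z":0,"wx":0,"wy":0,"wz":0,"jaw":30}]' --squeeze 25

```text
time_s: 32.03
ee_pos: [0.4303, 0.204, 0.0687]
eef_rot: [-3.141, -0.001, 2.973]
force: [-5.2, 1.9, -0.9]
grip_width: 0.0396
```

```bash
python3 kn.py
```

```text
32.0333 x -0.1487 y 0.0013 z 0.0025 r 0.1488 clamp 0.197 force tool [5.4 1.  0.9] 0.0396
```

Call:
carry_out --deltas '[{"x":0,"y":0,"z":0.1,"wx":0,"wy":0,"wz":0,"jaw":30},{"x":0,"y":0,"z":0.05,"wx":0,"wy":0,"wz":0,"jaw":30},{"x":0,"y":0,"z":0,"wx":0,"wy":0,"wz":0,"jaw":30}]'

```text
time_s: 32.28
ee_pos: [0.4305, 0.204, 0.0659]
eef_rot: [-3.142, -0.0, 2.973]
force: [-4.6, 2.3, -0.8]
grip_width: 0.0399
```

```bash
python3 kn.py
```

```text
32.2833 x -0.1486 y 0.0013 z -0.0003 r 0.1486 clamp 0.178 force tool [4.9 1.5 0.8] 0.0399
```

Call:
carry_out --deltas '[{"x":0,"y":0,"z":0.1,"wx":0,"wy":0,"wz":0,"jaw":30},{"x":0,"y":0,"z":0,"wx":0,"wy":0,"wz":0,"jaw":30}]'

```text
time_s: 32.45
ee_pos: [0.4306, 0.204, 0.0639]
eef_rot: [-3.142, 0.0, 2.973]
force: [-4.6, 2.1, -0.4]
grip_width: 0.0398
```

Call:
carry_out --deltas '[{"x":0,"y":0,"z":0.05,"wx":0,"wy":0,"wz":0,"jaw":30},{"x":0,"y":0,"z":0,"wx":0,"wy":0,"wz":0,"jaw":30}]'

```text
time_s: 32.62
ee_pos: [0.4306, 0.204, 0.0629]
eef_rot: [-3.142, 0.0, 2.973]
force: [-3.4, 0.6, -0.1]
grip_width: 0.0397
```

```bash
python3 kn.py;python3 - <<'E'
from plan import *
im=ctrl.camera('scene')[170:270,220:330]
cv2.imwrite('pics/f1.png',cv2.resize(im,None,fx=6,fy=6,interpolation=2)[:600])
E
```

```text
32.6167 x -0.1484 y 0.0013 z -0.0033 r 0.1485 clamp 0.158 force tool [3.5 0.1 0.1] 0.0397
```

View pics/f1.png

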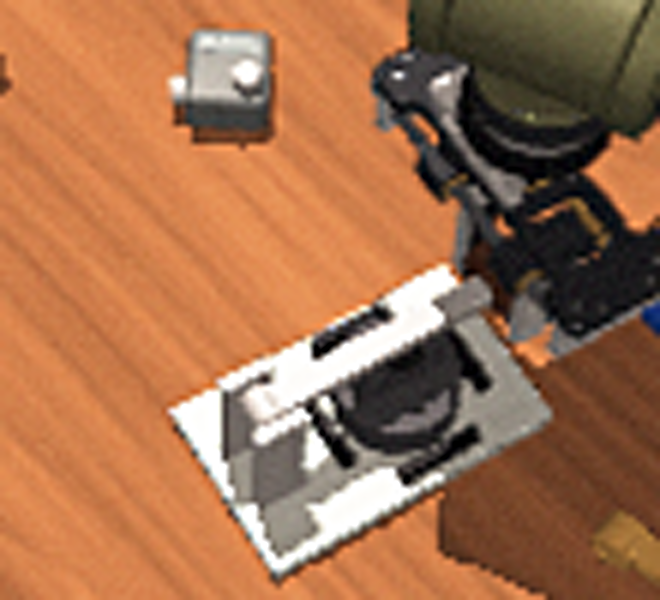

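Call:
carry_out --deltas '[{"x":0,"y":0,"z":0.1,"wx":0,"wy":0,"wz":0,"jaw":30},{"x":0,"y":0,"z":0,"wx":0,"wy":0,"wz":0,"jaw":30}]'

```text
time_s: 32.83
ee_pos: [0.4311, 0.204, 0.062]
eef_rot: [3.141, 0.001, 2.973]
force: [-8.1, -1.8, 15.7]
grip_width: 0.0401
```

Call:
carry_out --deltas '[{"x":0,"y":0,"z":0.1,"wx":0,"wy":0,"wz":0,"jaw":30},{"x":0,"y":0,"z":0,"wx":0,"wy":0,"wz":0,"jaw":30}]'

```text
time_s: 33.0
ee_pos: [0.4317, 0.2039, 0.0608]
eef_rot: [3.141, 0.003, 2.973]
force: [-7.4, -5.2, 24.3]
grip_width: 0.0396
```

```bash
python3 kn.py
python3 - <<'E'
from plan import *
c=cv2.imread('pics/f1.png')
# predicted overlay: arm ends at various clamp
for cl in (.1,.18,.25,.3): print(cl, proj('scene',knob(cl)).round(1),proj('scene',knob(cl)+[0,0,.006]).round(1))
E
```

```text
33.0 x -0.1474 y 0.0014 z -0.0054 r 0.1475 clamp 0.143 force tool [  6.3  -6.3 -24.3] 0.0396
0.1 [[302.8 217.6]] [[302.9 216.7]]
0.18 [[303.3 215.8]] [[303.4 214.9]]
0.25 [[303.5 214.2]] [[303.7 213.3]]
0.3 [[303.5 213.2]] [[303.7 212.3]]
```

Call:
carry_out --deltas '[{"x":0,"y":0,"z":0,"wx":0,"wy":0,"wz":0,"jaw":30},{"x":0,"y":0,"z":0,"wx":0,"wy":0,"wz":0,"jaw":30},{"x":0,"y":0,"z":-0.1,"wx":0,"wy":0,"wz":0,"jaw":90},{"x":0,"y":0,"z":0,"wx":0,"wy":0,"wz":0,"jaw":90},{"x":0,"y":0,"z":0,"wx":0,"wy":0,"wz":0,"jaw":90},{"x":0,"y":0,"z":0,"wx":0,"wy":0,"wz":0,"jaw":90},{"x":0,"y":0,"z":0,"wx":0,"wy":0,"wz":0,"jaw":90},{"x":0,"y":0,"z":0,"wx":0,"wy":0,"wz":0,"jaw":90}]'

```text
time_s: 33.67
ee_pos: [0.4306, 0.2039, 0.0606]
eef_rot: [-3.141, 0.0, 2.973]
force: [0.1, 1.2, -0.6]
grip_width: 0.0765
```

```bash
python3 kn.py;python3 - <<'E'
from plan import *
im=ctrl.camera('scene')[170:270,220:330]
cv2.imwrite('pics/f2.png',cv2.resize(im,None,fx=6,fy=6,interpolation=2)[:600])
E
```

```text
33.6667 x -0.1485 y 0.0012 z -0.0056 r 0.1486 clamp 0.142 force tool [0.1 1.1 0.6] 0.0765
```

View pics/f2.png

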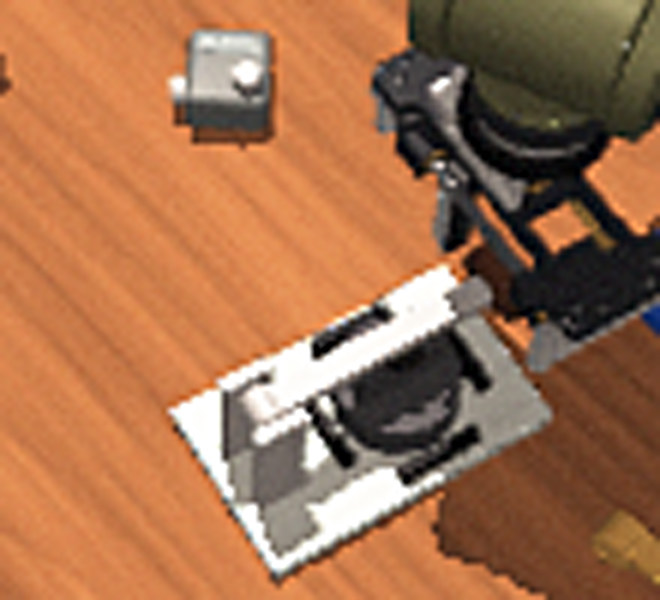

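Call:
carry_out --deltas '[{"x":0,"y":0,"z":0,"wx":0,"wy":0,"wz":0,"jaw":100},{"x":0,"y":0,"z":0,"wx":0,"wy":0,"wz":0,"jaw":100},{"x":0,"y":0,"z":-0.5,"wx":0,"wy":0,"wz":0,"jaw":100},{"x":0,"y":0,"z":-1,"wx":0,"wy":0,"wz":0,"jaw":100},{"x":0,"y":0,"z":-1,"wx":0,"wy":0,"wz":0,"jaw":100},{"x":0,"y":0,"z":-1,"wx":0,"wy":0,"wz":0,"jaw":100},{"x":0.5,"y":0,"z":-1,"wx":0,"wy":0,"wz":0,"jaw":100},{"x":1,"y":0,"z":-1,"wx":0,"wy":0,"wz":0,"jaw":100},{"x":1,"y":0,"z":-1,"wx":0,"wy":0,"wz":0,"jaw":100},{"x":0.5,"y":0,"z":-0.5,"wx":0,"wy":0,"wz":0,"jaw":100},{"x":0,"y":0,"z":0,"wx":0,"wy":0,"wz":0,"jaw":100}]'

```text
time_s: 34.63
ee_pos: [0.3709, 0.2147, 0.2036]
eef_rot: [3.139, 0.004, 2.974]
force: [0.5, -0.1, -0.2]
grip_width: 0.0938
```

Run:
```python
from plan import *
from scipy.optimize import least_squares
f=ctrl.camera('scene'); im=f[170:270,220:330]
cv2.imwrite('pics/f3.png',cv2.resize(im,None,fx=6,fy=6,interpolation=2)[:600]); cv2.imwrite('pics/f3s.png',f)
print([(d['position'],round(d['conf'],2)) for d in ctrl.mark_of('scene','clamp_knob')[:5]])
for cl in (.1,.18,.25,.3): print(cl, proj('scene',knob(cl)).round(1))
```

```text
[([193.2, 371.4], 0.77), ([126.3, 275.7], 0.77), ([216.8, 303.6], 0.74), ([254.1, 410.6], 0.7)]
0.1 [[302.8 217.6]]
0.18 [[303.3 215.8]]
0.25 [[303.5 214.2]]
0.3 [[303.5 213.2]]
```

View pics/f3.png

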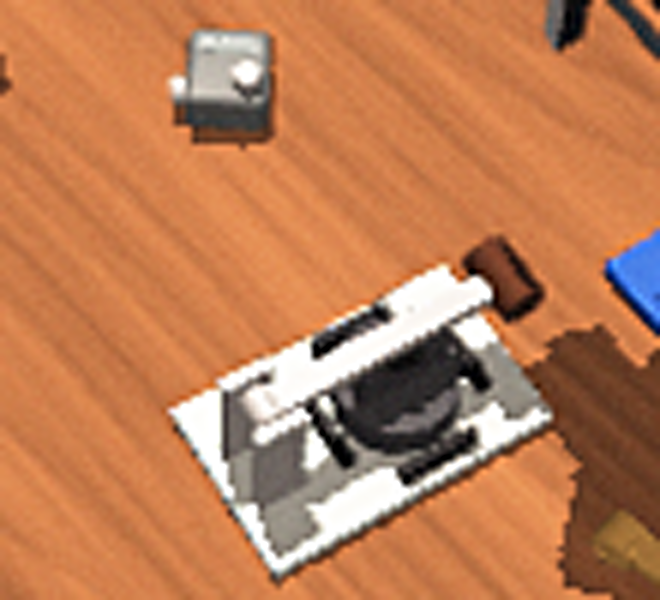

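View pics/f3s.png

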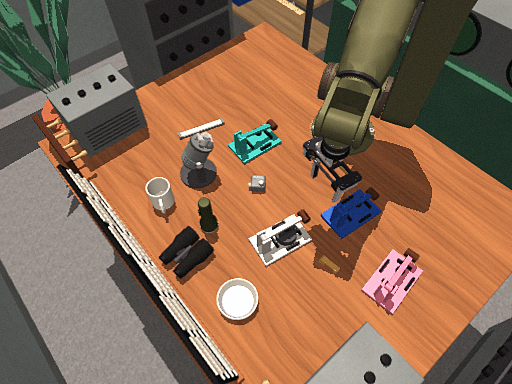

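Run:
```python
from station import ctrl
print(ctrl.hand_in()); print(ctrl.get_obs()['time_s'])
```

```text
the job is handed in; nothing more can be done
None
the job is handed in; nothing more can be done
```

I handed the job in at about 34.7 s of the 72 s allowed; the hand-in gives no verdict. The cover is off the lamp and seated in the aluminium cradle's nest, with the hold-down arm down on it.

**What I did**
- **Hold-down arm:** I swung it open to about 1.98 rad by its knob.
- **Cover removal:** I gripped the bar, pressed in about 8.6 mm, turned 86° anticlockwise and pulled straight out along the axis.
- **Placing:** I lowered the cover upright until the cradle carried its weight, then pressed lightly while still holding it.
- **Clamping:** I led the hold-down arm down until the knob pushed back with about 24 N, then let go and moved clear.

**Last checks**
- The final picture shows the cover seated between the four lips, the arm about level on it, and nothing else visibly moved. The tool force was near zero.
- **Clamp angle:** two readings differed, but both are within 0.10–0.23. The fingertip position gave about 0.14 rad at first contact; the knob's place in the picture gives about 0.14–0.18.
- **Pad force:** I could not measure it after letting go. I am relying on the stiff hinge holding the arm down.

**What went wrong:** the first grasp of the bar was about 3 mm off, from a half-pixel error in my picture measurements. One finger caught the edge of the disc with about 18 N, so I backed off, corrected the fit and gripped it centred.

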